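Rebuild the snap-module circuit board under its cover

TASK

Rebuild the demonstration circuit: first switch the power lever off (towards the robot), then press every circuit module that is lying out fully home on the pad of its own colour. With all of them in, lower the clear cover over the two pins until it lies flush on both rails, and only then switch the power on again; leave the solder spool, the tub and the cutters where they are.

Things in the scene. Friction and masses are not known exactly. Their poses are not given: they have to be found in the camera images.
- module_red (a point): Centre (17 mm above the underside) of the red module: plastic brick 64 (x) x 44 (y) x 34 (z, up) mm, about 100 g, a black buzzer disc on its white top label (3.5 mm high, look only). Hollow below, with a beaded rib across the middle that snaps between two sprung bars of its pad. It may be turned end for end. May be absent.
- module_yellow (a point): Centre (17 mm above the underside) of the yellow module: plastic brick 64 (x) x 44 (y) x 34 (z, up) mm, about 100 g, an amber lamp disc on its white top label (3.5 mm high, look only). Hollow below, with a beaded rib across the middle that snaps between two sprung bars of its pad. It may be turned end for end. May be absent.
- module_green (a point): Centre (17 mm above the underside) of the green module: plastic brick 64 (x) x 44 (y) x 34 (z, up) mm, about 100 g, a reddish resistor on its white top label (3.5 mm high, look only). Hollow below, with a beaded rib across the middle that snaps between two sprung bars of its pad. It may be turned end for end. May be absent.
- module_blue (a point): Centre (17 mm above the underside) of the blue module: plastic brick 64 (x) x 44 (y) x 34 (z, up) mm, about 100 g, a black chip on its white top label (3.5 mm high, look only). Hollow below, with a beaded rib across the middle that snaps between two sprung bars of its pad. It may be turned end for end. May be absent.
- pad_red: Red pad, fixed on the board: plate 67 (x) x 56 (y) x 6 mm, origin under its centre, with 4 tapered studs 14 mm high. A module fits with x along the pad's x, 1 mm play. Set down loosely it stands about 10 mm proud on a sprung clip; 5 to 15 N straight down on its middle snaps it home, its underside on the plate (module centre 23 mm above this origin).
- pad_yellow: Yellow pad, fixed on the board: plate 67 (x) x 56 (y) x 6 mm, origin under its centre, with 4 tapered studs 14 mm high. A module fits with x along the pad's x, 1 mm play. Set down loosely it stands about 10 mm proud on a sprung clip; 5 to 15 N straight down on its middle snaps it home, its underside on the plate (module centre 23 mm above this origin).
- pad_green: Green pad, fixed on the board: plate 67 (x) x 56 (y) x 6 mm, origin under its centre, with 4 tapered studs 14 mm high. A module fits with x along the pad's x, 1 mm play. Set down loosely it stands about 10 mm proud on a sprung clip; 5 to 15 N straight down on its middle snaps it home, its underside on the plate (module centre 23 mm above this origin).
- pad_blue: Blue pad, fixed on the board: plate 67 (x) x 56 (y) x 6 mm, origin under its centre, with 4 tapered studs 14 mm high. A module fits with x along the pad's x, 1 mm play. Set down loosely it stands about 10 mm proud on a sprung clip; 5 to 15 N straight down on its middle snaps it home, its underside on the plate (module centre 23 mm above this origin).
- board: Grey snap board, fixed, 160 (x) x 224 (y) x 12 mm; origin under its centre, at table height. On it the four pads at x = +-35, y = +-40 mm (which is where varies; axes parallel to the board's) and at y = +-100 mm two aluminium rails 130 (x) x 16 (y) mm, their flat tops 58 mm above the origin, 6 mm above the tops of modules that are home.
- pin_l (a point): Tip of the upright locating pin in the middle of the rail at the board's +y side: steel, 10 mm thick, tapered at the tip, rising 20 mm above the rail's top (tip 78 mm above the board's origin).
- pin_r (a point): The same on the rail at the board's -y side, 200 mm from the other pin.
- cover_grip (a point): Clear cover: plate 130 (x) x 216 (y) x 5 mm, orange edges, 220 g; a 13 mm hole at y = +-100 mm, x = 0; orange handle bar 18 (x) x 80 (y) mm in the middle, 5 to 41 mm above the plate's underside. The point lies in the handle, 29 mm above the underside; z is up. May be turned end for end. Flush on the rails, the point is 87 mm above the board's origin.
- power (a joint): Power lever's angle in rad: 0 = off (leaning along -x of the lever's own frame, roughly towards the robot), 1.0 = on (leaning to +x). Stiff: it stays where it is left; about 1 N at the ball moves it. Stops at 0 and 1.0.
- power_tip (a point): Centre of the lever's red ball, 26 mm thick, on a steel rod 80 mm from the hinge, which is 22 mm above the table; the ball is 92 mm high at either end, 102 half-way. The point's y axis is the level hinge axis; the frame tilts with the lever and is upright at joint 0. The lever stands on a fixed grey block 70 (along the swing) x 50 x 25 mm.
- spool: Bystander: blue spool of solder, 60 mm across, 40 mm high, 250 g; origin at its foot.
- tub: Bystander: open green plastic tub 80 x 100 x 45 mm, 150 g; origin at its foot.
- pliers: Bystander: red and blue side cutters lying flat, 165 mm long (x) and 76 mm wide, 17 mm high, 220 g; origin at table height near the joint.
- mod_red: The same red module; origin at the centre of its underside.
- mod_yellow: The same yellow module; origin at the centre of its underside.
- mod_green: The same green module; origin at the centre of its underside.
- mod_blue: The same blue module; origin at the centre of its underside.
- cover: The same cover; origin at the centre of the plate's underside.

How it is judged:
On the way, in this order (a step that is already met when the one before it is completed fails the run):
1. the power is switched off (value of joint power below 0.2 rad), for 0.2 s.
2. every module present is pressed home on the pad of its colour, power off (z of module_red in the frame of pad_red between 0.019 and 0.0255 m and horizontal distance between module_red and pad_red below 0.004 m and angle between each of module_red, module_yellow, module_green, module_blue's own z axis and vertical below 0.06 rad and angle between the x axis of module_red and the x axis of pad_red, either way round below 0.12 rad and z of module_yellow in the frame of pad_yellow between 0.019 and 0.0255 m and horizontal distance between module_yellow and pad_yellow below 0.004 m and angle between the x axis of module_yellow and the x axis of pad_yellow, either way round below 0.12 rad and z of module_green in the frame of pad_green between 0.019 and 0.0255 m and horizontal distance between module_green and pad_green below 0.004 m and angle between the x axis of module_green and the x axis of pad_green, either way round below 0.12 rad and z of module_blue in the frame of pad_blue between 0.019 and 0.0255 m and horizontal distance between module_blue and pad_blue below 0.004 m and angle between the x axis of module_blue and the x axis of pad_blue, either way round below 0.12 rad and value of joint power below 0.3 rad), for 0.2 s.
3. the cover lies flush on the rails over both pins, modules home, power off (all of step 2 and z of cover_grip in the frame of board between 0.083 and 0.0895 m and horizontal distance between cover_grip and board below 0.006 m and angle between cover_grip's own z axis and vertical below 0.03 rad and angle between the x axis of cover_grip and the x axis of board, either way round below 0.06 rad), for 0.2 s.
4. the power is switched on (value of joint power above 0.8 rad), for 0.2 s.
At the end, for the whole second after the job is handed in: Every module present is home on its colour's pad (underside within 2.5 mm of the plate, 4 mm of centre, level, square within 0.12 rad), the cover lies flush on the rails over both pins (within 2.5 mm, level within 0.03 rad), the lever is on (above 0.8), all is at rest (z of module_red in the frame of pad_red between 0.019 and 0.0255 m and horizontal distance between module_red and pad_red below 0.004 m and angle between each of module_red, module_yellow, module_green, module_blue's own z axis and vertical below 0.06 rad and angle between the x axis of module_red and the x axis of pad_red, either way round below 0.12 rad and z of module_yellow in the frame of pad_yellow between 0.019 and 0.0255 m and horizontal distance between module_yellow and pad_yellow below 0.004 m and angle between the x axis of module_yellow and the x axis of pad_yellow, either way round below 0.12 rad and z of module_green in the frame of pad_green between 0.019 and 0.0255 m and horizontal distance between module_green and pad_green below 0.004 m and angle between the x axis of module_green and the x axis of pad_green, either way round below 0.12 rad and z of module_blue in the frame of pad_blue between 0.019 and 0.0255 m and horizontal distance between module_blue and pad_blue below 0.004 m and angle between the x axis of module_blue and the x axis of pad_blue, either way round below 0.12 rad and z of cover_grip in the frame of board between 0.083 and 0.0895 m and horizontal distance between cover_grip and board below 0.006 m and angle between cover_grip's own z axis and vertical below 0.03 rad and angle between the x axis of cover_grip and the x axis of board, either way round below 0.06 rad and value of joint power above 0.8 rad and linear speed of each of cover, mod_red, mod_yellow, mod_green, mod_blue below 0.02 m/s); the robot touches nothing.
It fails at once if power on with a module on the board and the cover not in place (value of joint power above 0.5 rad and horizontal distance between cover_grip and board above 0.03 m and horizontal distance between any of module_red, module_yellow, module_green, module_blue and board below 0.08 m).
It fails at once if the spool is disturbed (distance of spool from where it was at the start of the episode above 0.03 m or angle between spool's own z axis and vertical above 0.6 rad).
It fails at once if the tub is disturbed (distance of tub from where it was at the start of the episode above 0.03 m or angle between tub's own z axis and vertical above 0.6 rad).
It fails at once if the cutters is disturbed (distance of pliers from where it was at the start of the episode above 0.03 m or angle between pliers's own z axis and vertical above 0.6 rad).
Of mod_red, mod_yellow, mod_green, mod_blue only 2 to 4 are there at a start; the rules pass over those that are not, and their reading is None.
At some moment in a run one of mod_red, mod_yellow, mod_green, mod_blue, cover may be knocked a few centimetres aside while the robot is not near it.
Once in a run the grip may slacken for a moment while it holds something.
It also fails if it takes over 210 s, if anything falls off the work surface, if the arm or the gripper's body presses on something with over 40 N, if the wrist force passes 120 N, or if a joint passes its speed limit or range.

ROBOT

A 7-joint arm with a two-finger parallel gripper is mounted at the origin on the work surface. World frame = base frame: x ahead of the robot, y to its left, z up, the work surface at z = 0. Lengths are in m, angles in rad, forces in N, time in s.
With the tool pointing down it reaches from about 0.425 to 0.925 m from the base axis. Payload 6.8 kg.
Tool frame: the origin (TCP) lies midway between the tips of the shut fingers; the grasp point (between the pads) lies 19 mm behind it; z points along the fingers, y is the line along which they close (so a half turn about z gives the same grasp; the last joint's range is limited). The gripper opens to 85 mm and grips with 20 to 120 N. Pads are 22 mm wide; open, the fingers measure 114 mm over their backs; the gripper's body (76 mm by 85 mm) begins 54 mm behind the grasp point. The pads swing forward as they close: fully open they stand 13 mm farther back than shut.
Start: joints at [-1.399, 0.477, 0.022, 1.555, -0.011, 1.109, -0.083], TCP at [0.186, 0.649, 0.231] pointing down, gripper open.
Joint ranges: [-2.96, 2.96], [-0.34, 2.1], [-1.41, 1.46], [0.24, 2.44], [-1.37, 4.51], [0.17, 1.92], [-2.96, 2.96]. Speed limits (rad/s): [2.39, 2.39, 3.14, 3.14, 3.14, 3.14, 3.14].

INTERFACE

Orientations are given as a rotation vector (axis times angle).
In Python, from bench import r gives the robot as it stands. The module is installed in compiled form; this text tells all that it offers.
- The arm moves only by the tool apply_moves, never from a script. Its argument "rows" is a list of rows, each a list of 6 numbers: the shift along the tool's x, y, z scaled (see below), then the turn, a rotation vector about the tool's x, y, z scaled (see below). A call has 1 to 5 rows; each row is the pose to reach, as a shift and turn from the pose commanded when the call began, along the tool's axes at that moment; what a row does not reach only later rows make up. The controller multiplies each number of a shift by 0.25 m and each number of a turn by 90 degrees. A row lasts 1/8 s, in which the tool goes at most 62.5 mm and 10.7 degrees, less where a joint would pass 70% of its speed; a pose out of reach is approached as far as the arm can. A call with a number of a shift or a turn outside -1 to 1 is refused whole. A call with a gripper value outside its range is refused whole. "claw" is the opening, from 0 (shut) to 1 (fully open), set as the call begins (left out, the last holds). The fingers move at their own pace and stop on an object; "newtons" is the grip in N (left out, the last holds). Time passes only in rows, so rows that repeat a pose let the fingers close. It gives the time, the measured TCP pose, the force, the opening and the grip force at its end, in the units of the state.
- r.get_obs(): the state, without advancing time (a new reading comes with each control period).
- r.grab_frame(name): name is "scene" or "side" or "wrist"; returns a dict with "pixels" (420x560x3 uint8, red, green, blue), "intrinsics" (3x3 intrinsics, pixels), "eye" and "attitude" of the camera in the world. Camera axes: x right, y up, looking along -z (the intrinsics and any distortion apply to the point x, -y, -z); pixel columns grow to the right and rows downward; lengths in m; the calibration is good to about 2 mm. The wrist camera is an equidistant fisheye: a pixel r from the principal point sees the ray r / f radians off the axis. A picture is of the moment at which its call begins. There is no depth.
- r.hand_in(): hands the job in; it is judged then, once.
Trained networks look in a picture, given as the dict that the camera call returned (one of the last four; its "shot" number tells which), for a name from the list of things; names that differ only in an ending like _2 or _b are one class to them, and where a whole thing is asked for, a point or a joint stands for the part that bears it (a point fixed in the world has none). Each returns a list of dicts, best first, with "conf" (0 to 1); they miss things now and then, are a little off and sometimes report something else, mostly with a low value. They report only what shows in the picture. A call takes as long as a camera call.
- r.search_frame(picture, thing): "rect" ([left, top, width, height] in pixels, round what is visible of it).
- r.outline_of(picture, thing): "pixels" (420x560 bool, what is visible of it) and "rect" ([left, top, width, height] in pixels, round what is visible of it).
- r.landmark_of(picture, thing): "point" ([column, row] in pixels: a listed point, or the origin of a listed thing).
The state is a dict: "clock": time; "joints": joint angles; "qvel": joint speeds; "tau": joint torques, N m; "tcp_pos": TCP position; "orientation": TCP orientation; "contact_force": force on the tool from outside, world axes, zero at the start; "moment": the same for the moment, N m; "grip_width": finger opening in m; "gripper_force": force on a finger pad.
Only numpy, scipy, OpenCV 4.12 (cv2) and the standard library are available. Lean on these libraries where they do the work, as an engineer would, in place of code of your own. Each camera call takes 0.05 s, during which the arm holds its last target. There are 200 camera calls.

## Working session

There is one attempt and no reset: what is moved stays moved. The work goes in short steps, Python scripts to look and compute and a tool call to move; the robot and the scene stay as the last step left them, time stands still between calls to the robot, and variables do not carry over. Pictures are saved under pics/ and viewed, at most 19 in all, crops included, and the job is handed in when it is done.

Besides the shell and the picture viewer there is one more tool, called after "Emit:" as name([rows], argument=value, ...), one row to a line, values as JSON. apply_moves: Moves the arm, as the interface text tells. Its arguments: {"type":"object","properties":{"rows":{"type":"array","items":{"type":"array","items":{"type":"number"}}},"claw":{"type":"number"},"newtons":{"type":"number"}},"required":["rows"]}

```bash
mkdir -p pics; cat > h.py <<'E'
import numpy as np, cv2
from scipy.spatial.transform import Rotation as R
from bench import r
NAMES=['module_red','module_yellow','module_green','module_blue','pad_red','pad_yellow','pad_green','pad_blue','board','pin_l','pin_r','cover_grip','power_tip','spool','tub','pliers']
def att(p):
    a=np.array(p['attitude'],float)
    return a if a.shape==(3,3) else (R.from_rotvec(a).as_matrix() if a.size==3 else R.from_quat(a).as_matrix())
def ray(p,uv,fish=False):
    K=np.array(p['intrinsics']); x=(uv[0]-K[0,2])/K[0,0]; y=(uv[1]-K[1,2])/K[1,1]
    if fish:
        t=np.hypot(x,y); s=np.sin(t)/t if t>1e-9 else 1; d=np.array([x*s,-y*s,-np.cos(t)])
    else: d=np.array([x,-y,-1.])
    return np.array(p['eye']),att(p)@(d/np.linalg.norm(d))
def atz(p,uv,z,fish=False):
    e,d=ray(p,uv,fish); return e+d*(z-e[2])/d[2]
def proj(p,X,fish=False):
    K=np.array(p['intrinsics']); c=att(p).T@(np.array(X)-np.array(p['eye'])); v=np.array([c[0],-c[1],-c[2]])
    if fish:
        q=np.hypot(v[0],v[1]); t=np.arctan2(q,v[2]); v=np.array([v[0]/q*t,v[1]/q*t,1]) if q>1e-9 else np.array([0,0,1])
    else: v=v/v[2]
    return np.array([K[0,0]*v[0]+K[0,2],K[1,1]*v[1]+K[1,2]])
def tri(rs):
    A=np.zeros((3,3));b=np.zeros(3)
    for e,d in rs:
        M=np.eye(3)-np.outer(d,d);A+=M;b+=M@e
    x=np.linalg.solve(A,b); return x,max(np.linalg.norm((np.eye(3)-np.outer(d,d))@(x-e)) for e,d in rs)
def save(p,n): cv2.imwrite('pics/'+n+'.png',cv2.cvtColor(p['pixels'],cv2.COLOR_RGB2BGR))
def go(pos,yaw=None):
    """shift & turn in units for target TCP pos with tool down, yaw = heading of tool y axis (mod pi)"""
    o=r.get_obs(); T=R.from_rotvec(o['orientation']); s=T.inv().apply(np.array(pos)-o['tcp_pos'])/0.25
    M=T.as_matrix(); cy=np.arctan2(M[1,1],M[0,1])
    y=cy if yaw is None else cy+(yaw-cy+np.pi/2)%np.pi-np.pi/2
    Y=np.array([np.cos(y),np.sin(y),0]);Z=np.array([0,0,-1.]);X=np.cross(Y,Z)
    t=(T.inv()*R.from_matrix(np.c_[X,Y,Z])).as_rotvec()/(np.pi/2)
    print('move',s.round(3),t.round(3),'steps',np.ceil(max(np.linalg.norm(s)*4,np.linalg.norm(t)*90/10.7)))
E
cat > a.py <<'E'
from h import *
o=r.get_obs(); print(o)
P={c:r.grab_frame(c) for c in('scene','side','wrist')}
for c,p in P.items(): save(p,c+'0'); print(c,p['eye'],np.array(p['intrinsics']).tolist())
for n in NAMES:
    L={}
    for c in P:
        q=r.landmark_of(P[c],n)
        if q: L[c]=q[0]; 
    rs=[ray(P[c],L[c]['point'],c=='wrist') for c in L]
    print(n,{c:(np.round(L[c]['point']).tolist(),round(L[c]['conf'],2)) for c in L}, [x if np.isscalar(x) else x.round(4) for x in tri(rs)] if len(rs)>1 else '')
E
python3 a.py
```

```text
{'clock': 0.0, 'joints': array([-1.3991067 ,  0.47779261,  0.0223189 ,  1.5564301 , -0.01148657,
        1.10935478, -0.08308897]), 'qvel': array([ 0.00016756, -0.0001096 , -0.00067951,  0.00175315, -0.00071112,
       -0.00020102, -0.00088164]), 'tau': array([-1.58510793e-04, -5.96447110e+01,  1.60810445e+00, -2.81196070e+01,
        1.24439568e-02,  9.25263186e-03, -3.09473978e-05]), 'tcp_pos': array([0.18624418, 0.64817398, 0.23033939]), 'orientation': array([-4.37954435e-01, -3.11079479e+00,  2.91068002e-03]), 'contact_force': array([-0.21036199,  0.73689136,  0.14890237]), 'moment': array([-0.03033064,  0.00247645,  0.01288392]), 'gripper_force': 0.0, 'grip_width': 0.08547936020720634}
scene [ 1.0151802  -0.64284592  0.87469791] [[417.7209956367021, 0.0, 270.8886527390798], [0.0, 417.7209956367021, 208.4270148340488], [0.0, 0.0, 1.0]]
side [0.14327418 0.79758192 0.88520498] [[473.6479839676114, 0.0, 271.4853947771992], [0.0, 473.6479839676114, 207.0793092722624], [0.0, 0.0, 1.0]]
wrist [0.11412108 0.66970293 0.37240757] [[325.19226210127806, 0.0, 280.65324115195494], [0.0, 325.1
[... 1665 characters left out ...]
, 0.1651, 0.1494]), np.float64(0.05126237731901955)]
cover_grip {'scene': ([224.0, 257.0], 0.67), 'side': ([318.0, 197.0], 0.77), 'wrist': ([18.0, 416.0], 0.78)} [array([ 0.5676, -0.1765,  0.0345]), np.float64(0.007476932702246699)]
power_tip {'scene': ([242.0, 197.0], 0.41)} 
spool {'scene': ([335.0, 219.0], 0.58), 'side': ([206.0, 241.0], 0.55)} [array([0.7405, 0.111 , 0.0035]), np.float64(0.0014481646538087448)]
tub {'scene': ([336.0, 223.0], 0.67), 'side': ([225.0, 208.0], 0.97)} [array([0.7516, 0.0374, 0.0619]), np.float64(0.01898381752337428)]
pliers {'scene': ([358.0, 194.0], 0.87), 'side': ([170.0, 273.0], 0.61)} [array([ 0.7515,  0.2439, -0.0035]), np.float64(0.0008835234722632276)]
```

View pics/scene0.png

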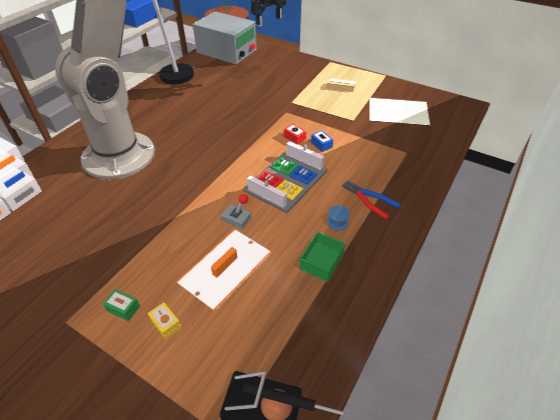

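View pics/side0.png

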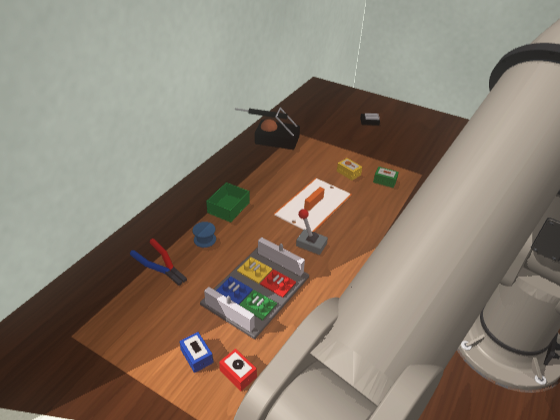

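The scene view shows all four modules. Red is at (295,133) and blue at (321,140) beyond the board, green at (122,305) and yellow at (165,320) near the front. The cover is flat at (224,265), and the lever ball is at scene (243,199), side (303,214), leaning away from the robot (on).

```bash
cat > b.py <<'E'
from h import *
P={c:r.grab_frame(c) for c in('scene','side')}
print('ball',tri([ray(P['scene'],(243,199)),ray(P['side'],(303,214))]))
print('blue',tri([ray(P['scene'],(321,140)),ray(P['side'],(195,352))]))
print('block scene corners',[atz(P['scene'],q,.025).round(3)[:2] for q in((222,213),(237,222),(250,212),(236,204))])
for n,z in dict(pad_red=.012,pad_yellow=.012,pad_green=.012,pad_blue=.012,board=0).items():
    for c in P:
        print(n,c,[(atz(P[c],q['point'],z)[:2].round(4),round(q['conf'],2)) for q in r.landmark_of(P[c],n)[:2]])
for c in P: 
  for n in('pin_l','pin_r','power_tip'):print(n,c,[(np.round(q['point']),atz(P[c],q['point'],.078 if 'pin' in n else .092)[:2].round(4),round(q['conf'],2)) for q in r.landmark_of(P[c],n)[:3]])
for n,z in dict(module_red=.034,module_yellow=.034,module_green=.034,module_blue=.034,cover=.005).items():
  for c in P:
    for q in r.outline_of(P[c],n)[:1]:
        k,_=cv2.findContours(q['pixels'].astype(np.uint8),0,2); k=max(k,key=cv2.contourArea)
        w=np.array([atz(P[c],v[0],z)[:2] for v in k],np.float32)
        b=cv2.minAreaRect(w*1000); print(n,c,np.round(b[0]),np.round(b[1]),round(b[2],1),round(q['conf'],2))
E
python3 b.py
```

```text
ball (array([ 0.53047421, -0.02851008,  0.09422612]), np.float64(0.0007607866119702326))
blue (array([0.54827435, 0.39640557, 0.01876131]), np.float64(0.001715292660487973))
block scene corners [array([ 0.468, -0.05 ]), array([ 0.523, -0.056]), array([ 0.533, -0.006]), array([ 0.481, -0.001])]
pad_red scene [(array([0.5063, 0.1358]), 0.53)]
pad_red side [(array([0.5035, 0.1456]), 0.93)]
pad_yellow scene [(array([0.5035, 0.2297]), 0.73), (array([0.569 , 0.1381]), 0.69)]
pad_yellow side [(array([0.5792, 0.1372]), 0.59), (array([0.574 , 0.2127]), 0.54)]
pad_green scene [(array([0.5072, 0.224 ]), 0.85)]
pad_green side [(array([0.5079, 0.2218]), 0.79)]
pad_blue scene [(array([0.5736, 0.2163]), 0.71)]
pad_blue side [(array([0.5767, 0.213 ]), 0.81), (array([0.5082, 0.225 ]), 0.34)]
board scene [(array([0.5488, 0.1714]), 0.62)]
board side [(array([0.5344, 0.1758]), 0.97)]
pin_l scene [(array([265., 182.]), array([0.535 , 0.0714]), 0.65)]
pin_r scene [(array([265., 182.]), array([0.535 , 0.0714]), 0.65)]
power_tip scene [(array([242., 199.]), array([ 0.5272, -0.0291]), 0.69)]
pin_l side [(arr
[... 207 characters left out ...]
 0.2849]), 0.97), (array([280., 242.]), array([0.5366, 0.0773]), 0.7), (array([346., 174.]), array([ 0.5174, -0.2644]), 0.59)]
power_tip side [(array([301., 216.]), array([ 0.5323, -0.0215]), 0.62)]
module_red scene [462. 362.] [75. 93.] 76.3 0.63
module_red side [447. 391.] [52. 78.] 74.7 0.93
module_yellow scene [ 559. -385.] [48. 80.] 74.2 0.84
module_yellow side [ 541. -354.] [80. 87.] 74.4 0.82
module_green scene [ 447. -407.] [82. 53.] 7.3 0.58
module_green side [ 431. -376.] [64. 86.] 9.4 0.71
module_blue scene [556. 375.] [ 72. 102.] 60.7 0.89
module_blue side [542. 403.] [48. 79.] 63.4 0.95
cover scene [ 571. -182.] [221. 135.] 83.9 0.7
cover side [ 571. -176.] [219. 131.] 83.8 0.59
```

```bash
python3 -c "
from h import *
go([.595,-.035,.2],1.474)"
```

```text
move [-2.326 -2.177  0.125] [ 0.     0.    -0.117] steps 13.0
```

Emit:
apply_moves([
  [-0.18,-0.17,0.01,0,0,-0.03],
  [-0.36,-0.34,0.02,0,0,-0.06],
  [-0.54,-0.5,0.04,0,0,-0.09],
  [-0.72,-0.67,0.05,0,0,-0.117],
  [-0.9,-0.84,0.05,0,0,-0.117],
], claw=0)

```text
clock: 4.58
tcp_pos: [0.3455, 0.3829, 0.2189]
orientation: [0.15, 3.138, 0.001]
contact_force: [0.8, 0.9, -0.2]
grip_width: -0.0002
gripper_force: 0.0
```

```bash
python3 -c "
from h import *
go([.595,-.035,.2],1.474)"
```

```text
move [-1.153 -1.569  0.075] [0.    0.    0.001] steps 8.0
```

Emit:
apply_moves([
  [-0.14,-0.2,0.01,0,0,0],
  [-0.29,-0.39,0.02,0,0,0],
  [-0.43,-0.59,0.03,0,0,0],
  [-0.58,-0.78,0.04,0,0,0],
  [-0.72,-0.98,0.05,0,0,0],
])

```text
clock: 5.2
tcp_pos: [0.5015, 0.1222, 0.2067]
orientation: [0.15, 3.137, 0.001]
contact_force: [1.0, 0.6, 0.4]
grip_width: 0.0003
gripper_force: 0.0
```

Emit:
apply_moves([
  [-0.14,-0.19,0.01,0,0,0],
  [-0.28,-0.39,0.02,0,0,0],
  [-0.43,-0.59,0.03,0,0,0],
  [-0.43,-0.59,0.25,0,0,0],
  [-0.43,-0.59,0.46,0,0,0],
])

```text
clock: 5.82
tcp_pos: [0.5941, -0.0344, 0.0904]
orientation: [0.153, 3.136, 0.0]
contact_force: [1.2, 0.6, -0.5]
grip_width: 0.0003
gripper_force: 0.0
```

```bash
python3 -c "
from h import *
P={c:r.grab_frame(c) for c in('scene','side','wrist')}
for c in P:
  q=r.landmark_of(P[c],'power_tip'); print(c,q[:2])
save(P['wrist'],'w1')
go([.475,-.023,.086],1.474)"
```

```text
scene [{'point': [244.7, 196.9], 'conf': 0.66}]
side [{'point': [305.8, 215.4], 'conf': 0.47}]
wrist [{'point': [279.8, 150.9], 'conf': 0.72}, {'point': [101.4, 209.6], 'conf': 0.34}]
move [ 0.482 -0.004  0.029] [0.    0.002 0.001] steps 2.0
```

Emit:
apply_moves([
  [0.1,0,0.02,0,0,0],
  [0.2,0,0.02,0,0,0],
  [0.3,0,0.02,0,0,0],
  [0.4,0,0.02,0,0,0],
  [0.47,0,0.02,0,0,0],
])

```text
clock: 6.75
tcp_pos: [0.4832, -0.0213, 0.0903]
orientation: [0.149, 3.121, 0.004]
contact_force: [23.7, 4.6, -6.5]
grip_width: 0.0
gripper_force: 11.0
```

```bash
python3 -c "
from h import *
P={c:r.grab_frame(c) for c in('scene','side','wrist')}
L=[]
for c in P:
  q=r.landmark_of(P[c],'power_tip')
  if q: print(c,q[:2],atz(P[c],q[0]['point'],.092,c=='wrist'))
save(P['scene'],'s1');print(r.get_obs()['contact_force'],r.get_obs()['tcp_pos'])"
```

```text
scene [{'point': [292.8, 134.4], 'conf': 0.74}, {'point': [122.3, 308.3], 'conf': 0.69}] [0.49902896 0.28657976 0.092     ]
side [{'point': [328.9, 226.6], 'conf': 0.7}, {'point': [276.4, 284.3], 'conf': 0.52}] [ 0.45540702 -0.02329681  0.092     ]
wrist [{'point': [248.1, 233.7], 'conf': 0.74}, {'point': [112.5, 327.6], 'conf': 0.22}] [ 0.46316665 -0.03284279  0.092     ]
[7.52128313 4.97634326 3.1975328 ] [ 0.48322641 -0.02003016  0.09059955]
```

Emit:
apply_moves([
  [-0.1,0,0,0,0,0],
  [-0.2,-0.05,-0.2,0,0,0],
  [-0.2,-0.25,-0.35,0,0,0],
  [-0.2,-0.5,-0.4,0,0,0],
  [-0.2,-0.75,-0.4,0,0,0],
], claw=1)

```text
clock: 7.68
tcp_pos: [0.5103, -0.2145, 0.1908]
orientation: [0.148, 3.13, -0.001]
contact_force: [0.5, 0.5, -0.2]
grip_width: 0.0851
gripper_force: 0.0
```

```bash
cat > m.py <<'E'
from h import *
import sys
def look(names,name=None,view=False):
    w=r.grab_frame('wrist'); 
    if view: save(w,name)
    Z=dict(cover=.005)
    for n in names:
        for q in r.landmark_of(w,n)[:2]:
            z={'module':.017,'pin_l':.078,'pin_r':.078,'cover_':.029,'pad_re':.012,'pad_ye':.012,'pad_gr':.012,'pad_bl':.012,'power_':.092}.get(n[:6],.0)
            z={'pin_l':.078,'pin_r':.078}.get(n,z)
            print(n,'lm',atz(w,q['point'],z,True).round(4)[:2],round(q['conf'],2),np.round(q['point']))
        if n[:3] in('mod','cov'):
          for q in r.outline_of(w,n)[:1]:
            k,_=cv2.findContours(q['pixels'].astype(np.uint8),0,2); k=max(k,key=cv2.contourArea)
            v=np.array([atz(w,v[0],.034 if n[0]=='m' else .005,True)[:2] for v in k],np.float32)
            b=cv2.minAreaRect(v*1000); print(n,np.round(b[0]),np.round(b[1]),round(b[2],1),round(q['conf'],2))
    return w
if __name__=='__main__':
    print(r.get_obs()['tcp_pos'].round(4)); look(sys.argv[2:],sys.argv[1],sys.argv[1]!='-')
E
python3 m.py w2 module_yellow module_green cover cover_grip
```

```text
[ 0.5103 -0.2145  0.1908]
module_yellow lm [ 0.551  -0.3797] 0.79 [137. 234.]
module_yellow [ 545. -371.] [55. 79.] 73.2 0.9
module_green lm [ 0.4367 -0.3981] 0.7 [103. 136.]
module_green lm [0.4711 0.0231] 0.59 [489. 134.]
module_green [ 437. -393.] [64. 61.] 7.5 0.84
cover lm [ 0.5706 -0.1814] 0.63 [315. 231.]
cover [ 572. -180.] [217. 132.] 84.2 0.58
cover_grip lm [ 0.5738 -0.1788] 0.61 [321. 244.]
cover_grip [ 572. -180.] [217. 132.] 83.9 0.78
```

View pics/w2.png

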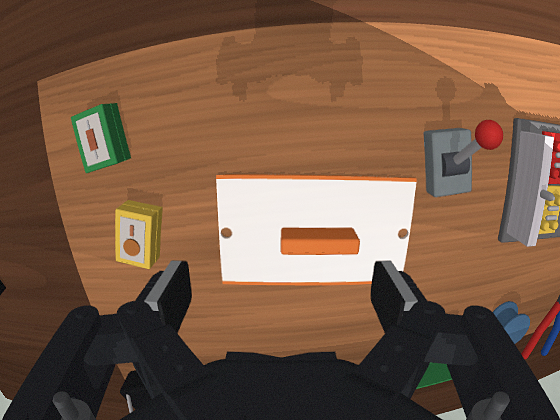

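The wrist view shows the cover (315,230) with its handle, yellow (137,236), green (100,138), and the lever with its ball up-left of the block, now thrown towards the robot (off).

```bash
python3 -c "
from h import *
go([.552,-.379,.10],np.radians(73))"
```

```text
move [-0.234 -0.654  0.347] [0.   0.   0.13] steps 4.0
```

Emit:
apply_moves([
  [-0.08,-0.23,0.02,0,0,0.04],
  [-0.16,-0.45,0.08,0,0,0.09],
  [-0.234,-0.654,0.16,0,0,0.13],
  [-0.234,-0.654,0.34,0,0,0.13],
  [-0.234,-0.654,0.34,0,0,0.13],
])

```text
clock: 8.75
tcp_pos: [0.5489, -0.3781, 0.0976]
orientation: [-0.467, -3.099, -0.005]
contact_force: [0.3, 0.8, 0.0]
grip_width: 0.0853
gripper_force: 0.0
```

```bash
python3 m.py w3 module_yellow; python3 -c "
from h import *
go([.552,-.379,.005],np.radians(73))"
```

```text
[ 0.5489 -0.3781  0.0976]
module_yellow lm [ 0.5495 -0.3806] 0.87 [277. 218.]
module_yellow [ 548. -378.] [44. 69.] 73.4 0.68
move [0.002 0.004 0.392] [ 0.     0.001 -0.001] steps 2.0
```

View pics/w3.png

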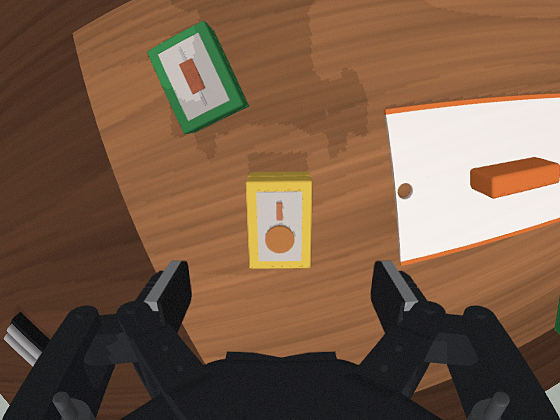

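Yellow is square to the fingers at (279,222), and green is at (197,78).

```bash
python3 -c "
from h import *
print(r.get_obs()['tcp_pos']);go([.550,-.380,.004],np.radians(73.2))"
```

```text
[ 0.55201947 -0.37997507  0.10293035]
move [ 0.008 -0.003  0.396] [ 0.     0.001 -0.003] steps 2.0
```

Emit:
apply_moves([
  [0.008,-0.003,0.2,0,0,0],
  [0.008,-0.003,0.33,0,0,0],
  [0.008,-0.003,0.396,0,0,0],
  [0.008,-0.003,0.396,0,0,0],
])

```text
clock: 9.4
tcp_pos: [0.5491, -0.3805, 0.0029]
orientation: [0.469, 3.106, 0.0]
contact_force: [0.1, -0.6, -0.5]
grip_width: 0.0856
gripper_force: 0.0
```

Emit:
apply_moves([
  [0,0,0,0,0,0],
  [0,0,0,0,0,0],
  [0,0,0,0,0,0],
  [0,0,0,0,0,0],
  [0,0,0,0,0,0],
], claw=0, newtons=60)

```text
clock: 10.02
tcp_pos: [0.5495, -0.3814, 0.0038]
orientation: [0.47, 3.104, -0.001]
contact_force: [-1.4, 1.1, 6.7]
grip_width: 0.0433
gripper_force: 62.0
```

```bash
python3 -c "
from h import *
go([.55,-.36,.18],np.radians(84))"
```

```text
move [ 0.022  0.082 -0.705] [-0.     0.001 -0.124] steps 3.0
```

Emit:
apply_moves([
  [0,0,-0.25,0,0,0],
  [0,0,-0.48,0,0,-0.04],
  [0,0.2,-0.6,0,0,-0.08],
  [0.01,0.42,-0.7,0,0,-0.124],
  [0.02,0.65,-0.75,0,0,-0.124],
])

```text
clock: 10.65
tcp_pos: [0.5925, -0.2233, 0.1918]
orientation: [0.166, 3.135, -0.001]
contact_force: [0.8, -0.2, -1.6]
grip_width: 0.0434
gripper_force: 61.8
```

```bash
python3 -c "
from h import *
o=r.get_obs();print(o['grip_width'],o['gripper_force']);go([.54,.16,.22],np.radians(85))"
```

```text
0.043364435986931994 61.78365021944046
move [ 0.371  1.502 -0.114] [-0.     0.002 -0.012] steps 7.0
```

Emit:
apply_moves([
  [0.05,0.22,-0.1,0,0,-0.01],
  [0.1,0.44,-0.11,0,0,-0.01],
  [0.15,0.66,-0.11,0,0,-0.01],
  [0.2,0.88,-0.11,0,0,-0.01],
  [0.24,1.0,-0.11,0,0,-0.01],
])

```text
clock: 11.28
tcp_pos: [0.5578, 0.0345, 0.2174]
orientation: [-0.135, -3.139, -0.002]
contact_force: [-0.2, -0.5, -1.5]
grip_width: 0.0431
gripper_force: 61.8
```

Emit:
apply_moves([
  [0.05,0.2,0,0,0,0],
  [0.1,0.4,0,0,0,0],
  [0.13,0.5,0,0,0,0],
  [0.13,0.5,0,0,0,0],
])

```text
clock: 11.78
tcp_pos: [0.5365, 0.1607, 0.2172]
orientation: [-0.134, -3.138, -0.001]
contact_force: [0.7, -1.0, -1.1]
grip_width: 0.0432
gripper_force: 61.8
```

```bash
python3 m.py w4 board pad_red pad_yellow pad_green pad_blue pin_l module_red module_blue module_yellow; python3 -c "
from h import *
print(r.get_obs()['tcp_pos'],r.get_obs()['grip_width'])"
```

```text
[0.5365 0.1607 0.2172]
board lm [0.5418 0.1791] 0.66 [297. 180.]
pad_red lm [0.5013 0.1407] 0.95 [259. 148.]
pad_red lm [0.5783 0.2184] 0.67 [334. 211.]
pad_yellow lm [0.5724 0.1384] 0.6 [263. 212.]
pad_green lm [0.5107 0.2192] 0.62 [332. 151.]
pad_blue lm [0.5775 0.2149] 0.83 [331. 210.]
pin_l lm [0.5488 0.2756] 0.96 [403. 197.]
pin_l lm [0.5305 0.0806] 0.83 [193. 196.]
module_red lm [0.4558 0.377 ] 0.81 [462.  99.]
module_red lm [ 0.5726 -0.1666] 0.38 [ 46. 230.]
module_red [453. 372.] [61. 65.] 77.0 0.89
module_blue lm [0.5443 0.3919] 0.87 [471. 173.]
module_blue [546. 385.] [65. 66.] 65.0 0.75
module_yellow lm [0.6648 0.1507] 0.9 [281. 284.]
module_yellow [664. 150.] [127. 210.] 85.4 0.64
[0.53735617 0.15801536 0.21728168] 0.042860852347860016
```

View pics/w4.png

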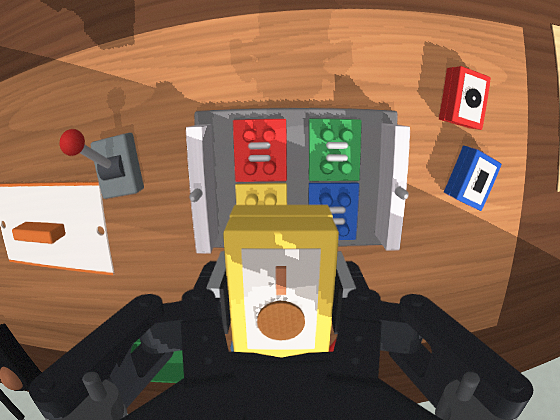

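The board shows red pad (259,148), green (334,151), yellow (262,200) and blue (334,210). The pins are at (195,194) and (401,192). Yellow is held straight. I'll fit the board pose from all three views.

```bash
cat > bd.py <<'E'
from h import *
from scipy.optimize import least_squares
def board(g=(.5405,.1785,-.085)):
    LOC=dict(pad_red=(-.035,-.04,.012),pad_yellow=(.035,-.04,.012),pad_green=(-.035,.04,.012),pad_blue=(.035,.04,.012),board=(0,0,0),pin_l=(0,.1,.078),pin_r=(0,-.1,.078))
    W=lambda s,l:np.array([s[0]+np.cos(s[2])*l[0]-np.sin(s[2])*l[1],s[1]+np.sin(s[2])*l[0]+np.cos(s[2])*l[1],l[2]])
    D=[]
    for c in('wrist','scene','side'):
        p=r.grab_frame(c)
        for n,l in LOC.items():
            if n=='pin_r': continue
            for q in r.landmark_of(p,n)[:3]:
                for l2 in ([LOC['pin_l'],LOC['pin_r']] if n=='pin_l' else [l]):
                    if np.linalg.norm(proj(p,W(g,l2),c=='wrist')-q['point'])<14: D.append((p,c,l2,q['point'],n))
    res=lambda s:np.concatenate([proj(p,W(s,l),c=='wrist')-uv for p,c,l,uv,n in D])
    f=least_squares(res,g,loss='soft_l1',f_scale=1.5)
    print('board',f.x.round(4),'deg',np.degrees(f.x[2]).round(2),'n',len(D))
    for n in('pad_red','pad_yellow','pad_green','pad_blue'): print(n,W(f.x,LOC[n])[:2].round(4))
    for k,d in enumerate(D): print(d[1],d[4],res(f.x)[2*k:2*k+2].round(1),end=';')
    return f.x
def held(n,dz):
    o=r.get_obs(); w=r.grab_frame('wrist')
    for q in r.landmark_of(w,n)[:1]:
        X=atz(w,q['point'],o['tcp_pos'][2]+dz,True); print('held offset tool',R.from_rotvec(o['orientation']).inv().apply(X-o['tcp_pos']).round(4),q['conf'])
if __name__=='__main__':
    held('module_yellow',.0135); board()
E
python3 bd.py
```

```text
held offset tool [-0.      0.0011 -0.0135] 0.95
board [ 0.5401  0.1788 -0.0722] deg -4.14 n 21
pad_red [0.5024 0.1414]
pad_yellow [0.5722 0.1364]
pad_green [0.5081 0.2212]
pad_blue [0.5779 0.2162]
wrist pad_red [ 4.3 -2.7];wrist pad_yellow [ 3.6 -1.3];wrist pad_green [ 2.  -0.1];wrist pad_blue [-1.9 -1.3];wrist board [-3.5  2.8];wrist pin_l [-0.7  0.1];wrist pin_l [-0.9  3. ];scene pad_red [-0.8 -3. ];scene pad_yellow [-0.4 -0.8];scene pad_green [-0.3  2.8];scene pad_blue [1.1 1.3];scene board [ 0.5 -3.8];scene pin_l [-1.4 -0.2];scene pin_l [ 2.7 -2.2];side pad_red [ 1.9 -0.6];side pad_yellow [1.9 0.1];side pad_green [-3.  -0.4];side pad_blue [-1.6  2.6];side board [-3.  -1.9];side pin_l [ 0.2 -0.5];side pin_l [ 2.  -1.3];
```

```bash
python3 -c "
from h import *
go([.572,.137,.06],np.radians(85.5))"
```

```text
move [-0.146 -0.072  0.629] [ 0.    -0.    -0.007] steps 3.0
```

Emit:
apply_moves([
  [-0.146,-0.072,0.1,0,0,-0.007],
  [-0.146,-0.072,0.33,0,0,-0.007],
  [-0.146,-0.072,0.52,0,0,-0.007],
  [-0.146,-0.072,0.629,0,0,-0.007],
  [-0.146,-0.072,0.629,0,0,-0.007],
])

```text
clock: 14.2
tcp_pos: [0.5704, 0.1365, 0.058]
orientation: [-0.123, -3.135, 0.003]
contact_force: [0.3, -0.5, -1.0]
grip_width: 0.0433
gripper_force: 61.7
```

```bash
python3 -c "
from h import *
p=r.grab_frame('wrist');save(p,'w5')
b=r.grab_frame('side');cv2.imwrite('pics/s5.png',cv2.resize(cv2.cvtColor(b['pixels'][200:360,180:340],cv2.COLOR_RGB2BGR),(640,640)))
go([.572,.137,.034],np.radians(85.5));print(r.get_obs()['tcp_pos'])
"
```

```text
move [ 0.003 -0.     0.108] [ 0.     0.001 -0.   ] steps 1.0
[0.5727867  0.13704185 0.06088384]
```

View pics/w5.png

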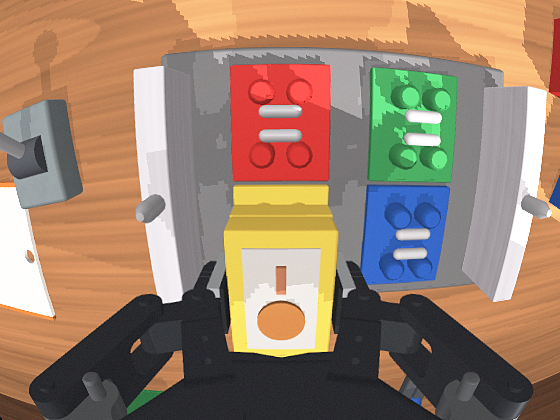

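Yellow hangs over its pad, parallel to it. The red plate's corners are about (230,66),(330,64),(331,181),(232,182), and green and blue are fully visible. I'll refine the pad position from these corners.

```bash
cat > c.py <<'E'
from h import *
p=r.grab_frame('wrist')
for n,l,C in(('red',(-.035,-.04),((230,66),(330,64),(331,181),(232,182))),('green',(-.035,.04),((371,67),(456,75),(450,182),(369,180))),('blue',(.035,.04),((367,185),(448,188),(440,287),(362,283)))):
    w=np.array([atz(p,c,.018,True)[:2] for c in C]); 
    b=cv2.minAreaRect((w*1000).astype(np.float32)); th=np.radians(-4.5)
    Rm=np.array([[np.cos(th),-np.sin(th)],[np.sin(th),np.cos(th)]])
    c=w.mean(0); print(n,c.round(4),b[1],b[2],'-> yellow pad',(c+Rm@(np.array((.035,-.04))-l)).round(4),'board',(c-Rm@np.array(l)).round(4))
pins=[atz(p,q,.078,True)[:2] for q in((141,216),(548,216))];print(np.round(pins,4)) # approx tips
E
python3 c.py
```

```text
red [0.5057 0.143 ] (58.07426452636719, 67.8455810546875) 86.0593032836914 -> yellow pad [0.5755 0.1375] board [0.5437 0.1801]
green [0.511  0.2228] (56.21501159667969, 68.10279846191406) 86.06179809570312 -> yellow pad [0.5745 0.1375] board [0.5428 0.1802]
blue [0.5833 0.2192] (60.56450271606445, 77.20074462890625) 87.93299865722656 -> yellow pad [0.5771 0.1395] board [0.5453 0.1821]
[[0.5357 0.0799]
 [0.5528 0.282 ]]
```

Emit:
apply_moves([
  [0,0,0.04,0,0,0],
  [0,0,0.08,0,0,0],
  [0,0,0.1,0,0,0],
  [0,0,0.108,0,0,0],
  [0,0,0.108,0,0,0],
])

```text
clock: 14.98
tcp_pos: [0.5721, 0.1369, 0.0329]
orientation: [-0.124, -3.139, 0.0]
contact_force: [0.5, -0.7, -1.4]
grip_width: 0.0435
gripper_force: 61.7
```

Emit:
apply_moves([
  [0,0,0.016,0,0,0],
  [0,0,0.032,0,0,0],
  [0,0,0.044,0,0,0],
  [0,0,0.052,0,0,0],
  [0,0,0.052,0,0,0],
])

```text
clock: 15.6
tcp_pos: [0.5718, 0.1372, 0.0217]
orientation: [-0.123, -3.138, -0.001]
contact_force: [-8.7, 0.2, 19.5]
grip_width: 0.0433
gripper_force: 64.2
```

Emit:
apply_moves([
  [0,0,0.03,0,0,0],
  [0,0,0.03,0,0,0],
  [0,0,0.03,0,0,0],
  [0,0,-0.2,0,0,0],
  [0,0,-0.36,0,0,0],
], claw=0.75)

```text
clock: 16.23
tcp_pos: [0.5726, 0.1368, 0.1116]
orientation: [0.124, 3.138, -0.0]
contact_force: [1.3, -1.1, 0.0]
grip_width: 0.0641
gripper_force: 0.0
```

Emit:
apply_moves([
  [0,0,-0.1,0,0,0],
  [0,0,-0.1,0,0,0],
  [0,0,-0.1,0,0,0],
  [0,0,-0.1,0,0,0],
], claw=0)

```text
clock: 16.73
tcp_pos: [0.5712, 0.1367, 0.1337]
orientation: [-0.124, -3.137, 0.002]
contact_force: [0.3, 0.4, 0.2]
grip_width: -0.0001
gripper_force: 0.0
```

```bash
python3 -c "
from h import *
p=r.grab_frame('wrist');save(p,'w6');print(r.get_obs()['tcp_pos'])
for n,z in(('module_yellow',.035),):
  for q in r.landmark_of(p,n)[:2]: print(q['conf'],atz(p,q['point'],z,True))
go([.572,.137,.055],np.radians(85.5))"
```

```text
[0.57134461 0.13672774 0.13381871]
0.66 [0.57380716 0.135932   0.035     ]
move [-0.002  0.001  0.316] [-0.001 -0.001 -0.   ] steps 2.0
```

View pics/w6.png

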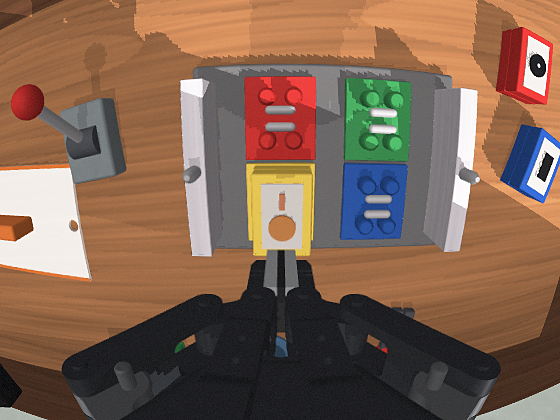

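Yellow sits on its pad at (281,212). I'll press its top once with the shut fingers to be sure.

Emit:
apply_moves([
  [0,0,0.2,0,0,0],
  [0,0,0.3,0,0,0],
  [0,0,0.325,0,0,0],
  [0,0,0.34,0,0,0],
  [0,0,0.34,0,0,0],
])

```text
clock: 17.45
tcp_pos: [0.5701, 0.1364, 0.0521]
orientation: [-0.124, -3.134, 0.0]
contact_force: [-12.5, -2.2, 21.3]
grip_width: -0.0
gripper_force: 10.6
```

```bash
python3 -c "
from h import *
go([.455,.379,.10],np.radians(75))"
```

```text
move [ 0.537  0.931 -0.19 ] [-0.    -0.003  0.116] steps 5.0
```

Emit:
apply_moves([
  [0,0,-0.25,0,0,0],
  [0.12,0.21,-0.28,0,0,0.03],
  [0.24,0.42,-0.28,0,0,0.06],
  [0.36,0.62,-0.28,0,0,0.09],
  [0.47,0.82,-0.26,0,0,0.116],
])

```text
clock: 18.08
tcp_pos: [0.4708, 0.3528, 0.1165]
orientation: [0.411, 3.113, 0.003]
contact_force: [0.9, 0.6, -0.4]
grip_width: -0.0005
gripper_force: 0.0
```

Emit:
apply_moves([
  [0.05,0.11,0.05,0,0,0],
  [0.05,0.11,0.07,0,0,0],
  [0.05,0.11,0.07,0,0,0],
], claw=1)

```text
clock: 18.45
tcp_pos: [0.4671, 0.3783, 0.0971]
orientation: [0.412, 3.114, -0.003]
contact_force: [-0.1, 0.5, -0.2]
grip_width: 0.0543
gripper_force: 0.0
```

```bash
python3 m.py - module_red module_blue;python3 -c "
from h import *
go([.454,.379,.004],np.radians(75));print(r.get_obs()['tcp_pos'])"
```

```text
[0.4671 0.3783 0.0971]
module_red lm [0.4535 0.3825] 0.83 [281. 196.]
module_red [451. 382.] [44. 67.] 76.3 0.56
module_blue lm [0.5514 0.3965] 0.91 [328. 304.]
module_blue lm [0.4995 0.1444] 0.24 [ 61. 302.]
module_blue [541. 395.] [47. 79.] 65.7 0.75
move [ 0.051 -0.014  0.376] [ 0.     0.    -0.001] steps 2.0
[0.46706155 0.37911626 0.09794973]
```

```bash
python3 -c "
from h import *
go([.453,.382,.004],np.radians(76));print(r.get_obs()['tcp_pos'])"
```

```text
move [ 0.058 -0.004  0.376] [ 0.     0.    -0.012] steps 2.0
[0.46706155 0.37911626 0.09794973]
```

Emit:
apply_moves([
  [0.058,-0.004,0.1,0,0,-0.012],
  [0.058,-0.004,0.25,0,0,-0.012],
  [0.058,-0.004,0.35,0,0,-0.012],
  [0.058,-0.004,0.376,0,0,-0.012],
  [0.058,-0.004,0.376,0,0,-0.012],
])

```text
clock: 19.32
tcp_pos: [0.4523, 0.3829, 0.0039]
orientation: [0.38, 3.118, 0.0]
contact_force: [0.4, 0.7, 0.2]
grip_width: 0.0852
gripper_force: 0.0
```

Emit:
apply_moves([
  [0,0,0,0,0,0],
  [0,0,0,0,0,0],
  [0,0,0,0,0,0],
  [0,0,0,0,0,0],
  [0,0,0,0,0,0],
], claw=0)

```text
clock: 19.95
tcp_pos: [0.4524, 0.3836, 0.0046]
orientation: [0.379, 3.118, 0.002]
contact_force: [-0.0, -1.4, 7.3]
grip_width: 0.0429
gripper_force: 61.7
```

```bash
python3 -c "
from h import *
go([.503,.1415,.12],np.radians(85.6));print(r.get_obs()['tcp_pos'])"
```

```text
move [-0.429 -0.891 -0.463] [ 0.001  0.    -0.105] steps 5.0
[0.45235101 0.38364088 0.00461822]
```

Emit:
apply_moves([
  [0,0,-0.24,0,0,0],
  [0,0,-0.45,0,0,-0.02],
  [-0.09,-0.19,-0.48,0,0,-0.05],
  [-0.19,-0.4,-0.48,0,0,-0.08],
  [-0.29,-0.61,-0.48,0,0,-0.105],
])

```text
clock: 20.58
tcp_pos: [0.4858, 0.2162, 0.1241]
orientation: [0.118, 3.139, 0.001]
contact_force: [0.5, -1.1, -0.7]
grip_width: 0.0426
gripper_force: 61.7
```

Emit:
apply_moves([
  [-0.09,-0.19,0,0,0,0],
  [-0.14,-0.28,0.02,0,0,0],
  [-0.14,-0.28,0.02,0,0,0],
  [-0.14,-0.28,0.02,0,0,0],
])

```text
clock: 21.08
tcp_pos: [0.5148, 0.1462, 0.1186]
orientation: [-0.12, -3.139, -0.001]
contact_force: [-0.1, 0.9, -0.6]
grip_width: 0.0433
gripper_force: 61.6
```

```bash
python3 -c "
from bd import *
held('module_red',.0125)
go([.503,.1415,.034],np.radians(85.6));o=r.get_obs();print(o['tcp_pos'],o['grip_width'])"
```

```text
held offset tool [-0.0021 -0.0006 -0.0125] 0.71
move [ 0.045 -0.025  0.338] [ 0.    -0.     0.001] steps 2.0
[0.5146667  0.14682829 0.11859044] 0.043431536846261186
```

Emit:
apply_moves([
  [0.049,-0.023,0.0,0,0,0],
  [0.049,-0.023,0.2,0,0,0],
  [0.049,-0.023,0.28,0,0,0],
  [0.049,-0.023,0.33,0,0,0],
  [0.049,-0.023,0.338,0,0,0],
])

```text
clock: 21.8
tcp_pos: [0.5018, 0.1405, 0.0337]
orientation: [-0.12, -3.138, 0.001]
contact_force: [-0.1, 0.5, -0.8]
grip_width: 0.043
gripper_force: 61.6
```

Emit:
apply_moves([
  [0,0,0,0,0,0],
  [0,0,0,0,0,0],
])

```text
clock: 22.05
tcp_pos: [0.5026, 0.1406, 0.0347]
orientation: [0.121, 3.139, 0.001]
contact_force: [-1.6, -0.1, -0.7]
grip_width: 0.0433
gripper_force: 61.6
```

Emit:
apply_moves([
  [0,0,0.016,0,0,0],
  [0,0,0.032,0,0,0],
  [0,0,0.046,0,0,0],
  [0,0,0.057,0,0,0],
  [0,0,0.057,0,0,0],
])

```text
clock: 22.68
tcp_pos: [0.5094, 0.1403, 0.0291]
orientation: [0.126, 3.127, 0.009]
contact_force: [-15.8, -9.7, 90.6]
grip_width: 0.0429
gripper_force: 82.0
```

Emit:
apply_moves([
  [0,0,-0.02,0,0,0],
  [0,0,-0.12,0,0,0],
  [0,0,-0.2,0,0,0],
  [0,0,-0.2,0,0,0],
])

```text
clock: 23.18
tcp_pos: [0.5042, 0.141, 0.0715]
orientation: [0.121, 3.135, 0.003]
contact_force: [0.2, -0.6, -0.8]
grip_width: 0.043
gripper_force: 71.1
```

```bash
python3 -c "
from bd import *
held('module_red',.0125)
o=r.get_obs();print(o['tcp_pos'],o['grip_width'],o['orientation'])
p=r.grab_frame('wrist');save(p,'w7');board((.5405,.179,-.076))"
```

```text
held offset tool [-0.0025  0.0013 -0.0125] 0.83
[0.50259172 0.14053966 0.06969805] 0.043278049086515405 [1.21007494e-01 3.13865159e+00 6.00874049e-04]
board [ 0.5406  0.1782 -0.083 ] deg -4.76 n 16
pad_red [0.5024 0.1412]
pad_yellow [0.5722 0.1354]
pad_green [0.5091 0.2209]
pad_blue [0.5788 0.2151]
wrist pad_green [ 0.7 -0.5];wrist pad_blue [0.2 3.4];wrist board [-4.2 -0.3];scene pad_red [-0.3 -1. ];scene pad_yellow [ 1.2 -0.2];scene pad_green [-2.2  0.9];scene pad_blue [2.5 1.5];scene board [ 2.6 -3.5];scene pin_l [-1.7 -3.1];scene pin_l [3.3 0.2];side pad_red [2.3 1.2];side pad_yellow [1.7 4.2];side pad_green [-5.3 -0.9];side pad_blue [1.2 3.3];side board [-1.7  0.3];side pin_l [ 0.7 -1.2];
```

View pics/w7.png

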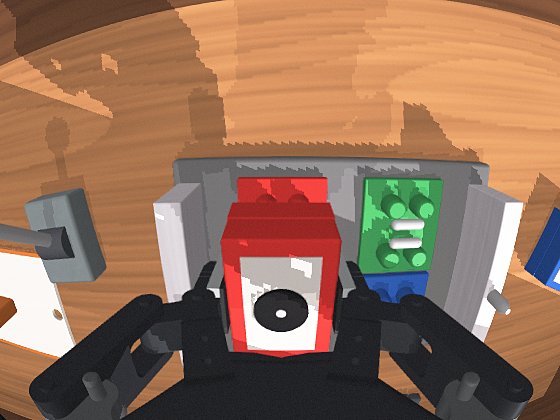

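Red is held about 2.5 mm too far along +x, and the TCP was about 2 mm low in y. I'll correct both.

```bash
python3 -c "
from h import *
go([.4998,.1425,.036],np.radians(85.6))"
```

```text
move [0.011 0.007 0.135] [ 0. -0. -0.] steps 1.0
```

Emit:
apply_moves([
  [0.011,0.007,0.0,0,0,0],
  [0.011,0.007,0.08,0,0,0],
  [0.011,0.007,0.12,0,0,0],
  [0.011,0.007,0.135,0,0,0],
  [0.011,0.007,0.135,0,0,0],
])

```text
clock: 25.0
tcp_pos: [0.5, 0.1424, 0.0361]
orientation: [-0.122, -3.139, -0.0]
contact_force: [1.4, -0.5, -0.7]
grip_width: 0.0431
gripper_force: 71.1
```

Emit:
apply_moves([
  [0,0,0.008,0,0,0],
  [0,0,0.016,0,0,0],
  [0,0,0.024,0,0,0],
  [0,0,0.024,0,0,0],
])

```text
clock: 25.5
tcp_pos: [0.5016, 0.1427, 0.0332]
orientation: [0.123, 3.136, 0.004]
contact_force: [3.1, 0.9, 3.5]
grip_width: 0.0432
gripper_force: 71.8
```

Emit:
apply_moves([
  [0,0,0,0,0,0],
  [0,0,0.008,0,0,0],
  [0,0,0.016,0,0,0],
  [0,0,0.016,0,0,0],
])

```text
clock: 26.0
tcp_pos: [0.5038, 0.1427, 0.0275]
orientation: [0.122, 3.132, 0.003]
contact_force: [5.8, -1.1, 4.9]
grip_width: 0.0431
gripper_force: 72.5
```

Emit:
apply_moves([
  [-0.01,0,0,0,0,0],
  [-0.01,0,0.014,0,0,0],
  [-0.01,0,0.026,0,0,0],
  [-0.01,0,0.026,0,0,0],
])

```text
clock: 26.5
tcp_pos: [0.504, 0.1426, 0.0209]
orientation: [0.121, 3.136, 0.002]
contact_force: [-1.5, 0.1, 12.9]
grip_width: 0.0431
gripper_force: 73.4
```

Emit:
apply_moves([
  [-0.01,0,0.01,0,0,0],
  [-0.01,0,0.01,0,0,0],
  [-0.01,0,0.01,0,0,0],
  [-0.01,0,-0.2,0,0,0],
  [-0.01,0,-0.26,0,0,0],
], claw=0.75)

```text
clock: 27.12
tcp_pos: [0.5061, 0.1423, 0.0866]
orientation: [0.121, 3.136, 0.002]
contact_force: [-0.2, 0.1, 0.1]
grip_width: 0.0642
gripper_force: 0.0
```

Emit:
apply_moves([
  [0,0,0,0,0,0],
  [0,0,0,0,0,0],
  [0,0,0.08,0,0,0],
  [0,0,0.13,0,0,0],
  [0,0,0.15,0,0,0],
], claw=0)

```text
clock: 27.75
tcp_pos: [0.5038, 0.1418, 0.0514]
orientation: [-0.123, -3.134, -0.003]
contact_force: [-35.1, -7.4, 118.5]
grip_width: 0.0002
gripper_force: 59.8
```

Emit:
apply_moves([
  [0,0,0.005,0,0,0],
  [0,0,0.01,0,0,0],
  [0,0,0.01,0,0,0],
])

```text
clock: 28.12
tcp_pos: [0.5038, 0.1418, 0.0515]
orientation: [-0.124, -3.135, -0.005]
contact_force: [-31.5, -8.2, 102.8]
grip_width: -0.0002
gripper_force: 51.6
```

Emit:
apply_moves([
  [0,0,-0.1,0,0,0],
  [0,0,-0.3,0,0,0],
  [0,0,-0.4,0,0,0],
  [0,0,-0.4,0,0,0],
], claw=1)

```text
clock: 28.62
tcp_pos: [0.5057, 0.1423, 0.1455]
orientation: [0.121, 3.137, 0.002]
contact_force: [-0.9, 0.0, -1.1]
grip_width: 0.0725
gripper_force: 0.0
```

```bash
python3 -c "
from h import *
p=r.grab_frame('wrist')
for n in('module_red','module_yellow'):
  for q in r.landmark_of(p,n)[:1]: print(n,q['conf'],atz(p,q['point'],.035,True))
for n in('module_blue','module_green'):
  for q in r.landmark_of(p,n)[:1]: print(n,q['conf'],atz(p,q['point'],.017,True))
print(r.get_obs()['tcp_pos']);go([.549,.396,.11],np.radians(64.5))"
```

```text
module_red 0.89 [0.50358227 0.14381936 0.035     ]
module_yellow 0.85 [0.57141329 0.13622003 0.035     ]
module_green 0.41 [0.50813443 0.2191038  0.017     ]
[0.50389372 0.14165335 0.1430024 ]
move [-0.102  1.028  0.13 ] [-0.001 -0.001  0.234] steps 5.0
```

Emit:
apply_moves([
  [-0.02,0.22,0.0,0,0,0.05],
  [-0.04,0.44,0.0,0,0,0.1],
  [-0.06,0.66,0.0,0,0,0.15],
  [-0.08,0.88,0.05,0,0,0.2],
  [-0.1,1.0,0.1,0,0,0.234],
])

```text
clock: 29.5
tcp_pos: [0.5478, 0.3931, 0.1175]
orientation: [-0.69, -3.063, 0.0]
contact_force: [-0.2, -0.3, 0.7]
grip_width: 0.0856
gripper_force: 0.0
```

Emit:
apply_moves([
  [0,0.02,0.03,0,0,0],
  [0,0.02,0.03,0,0,0],
])

```text
clock: 29.75
tcp_pos: [0.5508, 0.3921, 0.1104]
orientation: [-0.693, -3.063, 0.005]
contact_force: [-0.9, -0.3, 0.1]
grip_width: 0.0855
gripper_force: 0.0
```

```bash
python3 m.py - module_blue;python3 -c "
from h import *
go([.549,.396,.004],np.radians(64.5));print(r.get_obs()['tcp_pos'])"
```

```text
[0.5508 0.3921 0.1104]
module_blue lm [0.5467 0.3934] 0.86 [280. 205.]
module_blue [547. 396.] [44. 68.] 65.1 0.96
move [0.018 0.01  0.434] [-0.     0.    -0.001] steps 2.0
[0.55182411 0.39181972 0.11243971]
```

Emit:
apply_moves([
  [0.02,0.006,0.1,0,0,-0.005],
  [0.02,0.006,0.3,0,0,-0.005],
  [0.02,0.006,0.4,0,0,-0.005],
  [0.02,0.006,0.434,0,0,-0.005],
  [0.02,0.006,0.434,0,0,-0.005],
])

```text
clock: 30.52
tcp_pos: [0.5479, 0.3968, 0.0042]
orientation: [0.682, 3.066, 0.001]
contact_force: [-0.1, -0.4, 0.7]
grip_width: 0.0852
gripper_force: 0.0
```

Emit:
apply_moves([
  [0,0,0,0,0,0],
  [0,0,0,0,0,0],
  [0,0,0,0,0,0],
  [0,0,0,0,0,0],
  [0,0,0,0,0,0],
], claw=0)

```text
clock: 31.15
tcp_pos: [0.5481, 0.3978, 0.0048]
orientation: [0.681, 3.066, 0.002]
contact_force: [0.2, 0.1, 7.3]
grip_width: 0.043
gripper_force: 62.0
```

```bash
python3 -c "
from h import *
go([.579,.2168,.12],np.radians(85.6));print(r.get_obs()['tcp_pos'])"
```

```text
move [-0.419 -0.603 -0.461] [ 0.001  0.001 -0.229] steps 4.0
[0.54805484 0.39778908 0.00484247]
```

Emit:
apply_moves([
  [0,0,-0.24,0,0,0],
  [-0.03,-0.05,-0.45,0,0,-0.06],
  [-0.15,-0.23,-0.46,0,0,-0.12],
  [-0.28,-0.42,-0.46,0,0,-0.18],
  [-0.419,-0.603,-0.461,0,0,-0.229],
])

```text
clock: 31.78
tcp_pos: [0.5783, 0.2148, 0.1191]
orientation: [0.116, 3.139, 0.0]
contact_force: [1.0, -0.5, -0.6]
grip_width: 0.043
gripper_force: 62.0
```

Emit:
apply_moves([
  [0,0,0,0,0,0],
  [0,0,0,0,0,0],
])

```text
clock: 32.02
tcp_pos: [0.5783, 0.2168, 0.1188]
orientation: [-0.123, -3.139, -0.001]
contact_force: [0.1, 1.1, -1.2]
grip_width: 0.0431
gripper_force: 61.8
```

```bash
python3 -c "
from bd import *
held('module_blue',.0125);held('module_blue',.0125)
o=r.get_obs();print(o['tcp_pos'],o['grip_width'])
go([.579,.2168,.034],np.radians(85.6))"
```

```text
held offset tool [-0.0016  0.0002 -0.0125] 0.56
held offset tool [-0.0022  0.0009 -0.0125] 0.88
[0.577892   0.21836398 0.11858044] 0.04338811483633712
move [-0.005 -0.006  0.338] [ 0.    -0.     0.001] steps 2.0
```

Emit:
apply_moves([
  [-0.003,-0.004,0.15,0,0,0],
  [-0.003,-0.004,0.26,0,0,0],
  [-0.003,-0.004,0.32,0,0,0],
  [-0.003,-0.004,0.336,0,0,0],
  [-0.003,-0.004,0.336,0,0,0],
])

```text
clock: 32.85
tcp_pos: [0.5778, 0.216, 0.0351]
orientation: [-0.12, -3.136, 0.0]
contact_force: [-4.5, -1.0, 1.0]
grip_width: 0.0432
gripper_force: 62.3
```

Emit:
apply_moves([
  [0,0,0.012,0,0,0],
  [0,0,0.024,0,0,0],
  [0,0,0.024,0,0,0],
])

```text
clock: 33.22
tcp_pos: [0.5788, 0.2161, 0.034]
orientation: [-0.121, -3.138, -0.003]
contact_force: [-17.4, -4.2, 41.7]
grip_width: 0.0429
gripper_force: 67.6
```

Emit:
apply_moves([
  [0,0,-0.02,0,0,0],
  [0.01,0,-0.02,0,0,0],
  [0.01,0,0.0,0,0,0],
  [0.01,0,0.012,0,0,0],
  [0.01,0,0.012,0,0,0],
])

```text
clock: 33.85
tcp_pos: [0.5823, 0.2162, 0.0336]
orientation: [0.124, 3.129, 0.008]
contact_force: [-10.9, -5.6, 57.7]
grip_width: 0.0429
gripper_force: 71.3
```

Emit:
apply_moves([
  [0.01,0,-0.06,0,0,0],
  [0.01,0,-0.12,0,0,0],
  [0.01,0,-0.12,0,0,0],
])

```text
clock: 34.22
tcp_pos: [0.5748, 0.2161, 0.0565]
orientation: [0.121, 3.138, 0.001]
contact_force: [0.4, 0.8, -2.0]
grip_width: 0.0432
gripper_force: 64.3
```

```bash
python3 -c "
from bd import *
o=r.get_obs();print(o['tcp_pos'],o['grip_width'],o['contact_force'])
held('module_blue',.0125)
p=r.grab_frame('wrist');save(p,'w8')
board((.541,.1795,-.078))"
```

```text
[0.57479945 0.216135   0.05646177] 0.043233212757990046 [ 0.40639933  0.78949446 -1.99038312]
held offset tool [-0.0023  0.0007 -0.0125] 0.96
board [ 0.5408  0.1785 -0.0797] deg -4.57 n 17
pad_red [0.5027 0.1414]
pad_yellow [0.5725 0.1358]
pad_green [0.5091 0.2211]
pad_blue [0.5788 0.2156]
wrist pad_green [1.9 0.2];wrist board [-0.3  0.4];wrist pin_l [-0.6 -0.3];wrist pin_l [-2.3 -0. ];scene pad_yellow [0.  4.9];scene pad_yellow [ 0.4 -3.6];scene pad_green [-1.5  0.3];scene pad_blue [1.1 2.6];scene board [ 1.  -0.8];scene pin_l [ 3.5 -2.4];scene pin_l [-1.2 -3.1];side pad_red [ 1.8 -0. ];side pad_yellow [-0.4  2.5];side pad_green [-2.7 -0.4];side pad_blue [-0.3 -0.3];side board [-1.   0.2];side pin_l [2.4 0.7];
```

View pics/w8.png

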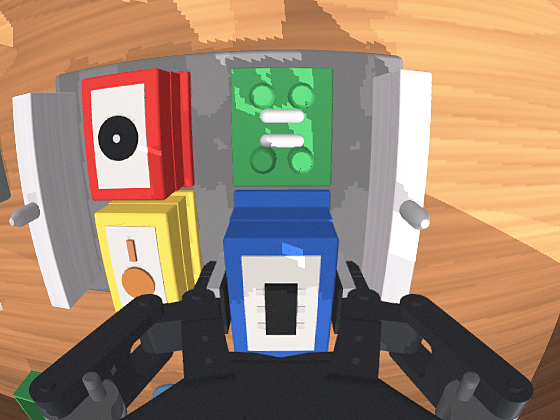

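Blue is squarely over its pad. Green's plate corners at (232,68),(333,68),(332,186),(231,186) and blue's visible top-edge corners at (224,237),(339,237) give a precise check.

```bash
python3 -c "
from h import *
p=r.grab_frame('wrist');o=r.get_obs();print(o['tcp_pos'])
th=np.radians(-4.5);Rm=np.array([[np.cos(th),-np.sin(th)],[np.sin(th),np.cos(th)]])
W=lambda c,z:np.array([atz(p,q,z,True)[:2] for q in c])
w=W(((232,68),(333,68),(332,186),(231,186)),.018);print('green plate',w.mean(0).round(4),((w-w.mean(0))@Rm*1000).round(1).tolist(),'-> blue',(w.mean(0)+Rm@[.07,0]).round(4))
print('blue plate back->centre',(W(((234,190),(331,190)),.018).mean(0)+Rm@[.0335,0]).round(4))
zt=o['tcp_pos'][2]-.0045+.034
t=W(((224,237),(339,237),(327,352),(233,352)),zt);print('blue mod top',t.mean(0).round(4),((t-o['tcp_pos'][:2])@Rm*1000).round(1).tolist())
m=p['pixels'].astype(int);mm=((m[...,0]-m[...,2]>60)&(m[...,0]>120)).astype(np.uint8)
for n in('module_red','module_yellow'):
  q=r.landmark_of(p,n)[0];print(n,atz(p,q['point'],.035,True)[:2].round(4))
"
```

```text
[0.5741317  0.21576157 0.05577884]
green plate [0.509  0.2221] [[-33.3, -27.3], [-33.4, 27.8], [33.3, 28.7], [33.4, -29.2]] -> blue [0.5788 0.2166]
blue plate back->centre [0.578 0.217]
blue mod top [0.5747 0.2162] [[-28.4, -20.9], [-28.4, 22.5], [29.5, 21.8], [29.5, -21.4]]
module_red [0.502  0.1415]
module_yellow [0.5725 0.1365]
```

```bash
python3 -c "
from h import *
go([.5758,.2166,.034],np.radians(85.5))"
```

```text
move [-0.006  0.004  0.087] [ 0.    -0.     0.001] steps 1.0
```

Emit:
apply_moves([
  [-0.006,0.004,0.04,0,0,0],
  [-0.006,0.004,0.07,0,0,0],
  [-0.006,0.004,0.087,0,0,0],
  [-0.006,0.004,0.087,0,0,0],
])

```text
clock: 36.08
tcp_pos: [0.5757, 0.2165, 0.0335]
orientation: [-0.121, -3.139, 0.001]
contact_force: [0.1, 0.2, -1.8]
grip_width: 0.0426
gripper_force: 64.3
```

Emit:
apply_moves([
  [0,0,0.006,0,0,0],
  [0,0,0.012,0,0,0],
  [0,0,0.012,0,0,0],
])

```text
clock: 36.45
tcp_pos: [0.5766, 0.2167, 0.0315]
orientation: [0.121, 3.138, 0.001]
contact_force: [1.3, 0.8, 0.9]
grip_width: 0.0434
gripper_force: 64.4
```

Emit:
apply_moves([
  [-0.002,0,0.014,0,0,0],
  [-0.004,0,0.026,0,0,0],
  [-0.004,0,0.038,0,0,0],
  [-0.004,0,0.044,0,0,0],
  [-0.004,0,0.044,0,0,0],
])

```text
clock: 37.08
tcp_pos: [0.5764, 0.2171, 0.0229]
orientation: [-0.121, -3.139, -0.002]
contact_force: [-10.9, -2.1, 28.8]
grip_width: 0.0428
gripper_force: 68.1
```

Emit:
apply_moves([
  [0,0,0,0,0,0],
  [0,0,0,0,0,0],
  [0,0,0,0,0,0],
  [0,0,-0.2,0,0,0],
  [0,0,-0.26,0,0,0],
], claw=0.75)

```text
clock: 37.7
tcp_pos: [0.5783, 0.2169, 0.0873]
orientation: [0.121, 3.136, 0.002]
contact_force: [0.2, 0.4, 0.9]
grip_width: 0.064
gripper_force: 0.0
```

Emit:
apply_moves([
  [0,0,0,0,0,0],
  [0,0,0,0,0,0],
  [0,0,0,0,0,0],
  [0,0,0,0,0,0],
], claw=0)

```text
clock: 38.2
tcp_pos: [0.5762, 0.2163, 0.0841]
orientation: [-0.121, -3.138, 0.001]
contact_force: [0.5, -0.3, -0.1]
grip_width: 0.0001
gripper_force: 0.0
```

```bash
python3 -c "
from h import *
o=r.get_obs();print(o['tcp_pos'],o['contact_force']);go([.579,.2168,.0505],np.radians(85.5))"
```

```text
[0.57622755 0.21632185 0.08413768] [ 0.45382722 -0.26936969 -0.07472812]
move [-0.011  0.003  0.135] [-0.001 -0.001  0.001] steps 1.0
```

Emit:
apply_moves([
  [-0.011,0.003,0.06,0,0,0],
  [-0.011,0.003,0.11,0,0,0],
  [-0.011,0.003,0.13,0,0,0],
  [-0.011,0.003,0.138,0,0,0],
])

```text
clock: 38.7
tcp_pos: [0.5785, 0.2167, 0.052]
orientation: [-0.122, -3.136, 0.0]
contact_force: [-12.9, -4.1, 33.1]
grip_width: -0.0001
gripper_force: 17.0
```

Emit:
apply_moves([
  [0,0,-0.1,0,0,0],
  [0,0,-0.3,0,0,0],
  [0,0,-0.5,0,0,0],
  [0,-0.15,-0.5,0,0,0],
  [0,-0.4,-0.5,0,0,0],
], claw=1)

```text
clock: 39.33
tcp_pos: [0.5721, 0.1191, 0.1759]
orientation: [0.113, 3.138, 0.002]
contact_force: [1.6, -1.2, -0.8]
grip_width: 0.0852
gripper_force: 0.0
```

```bash
python3 -c "
from h import *
o=r.get_obs();print(o['tcp_pos'],o['contact_force']);go([.437,-.40,.12],np.radians(97))
P={c:r.grab_frame(c) for c in('scene','side')}
L=[r.landmark_of(P[c],'module_green')[0]for c in P];print(L,tri([ray(P[c],l['point']) for c,l in zip(P,L)]))
"
```

```text
[0.5721248  0.11905999 0.17591113] [ 1.59470027 -1.2199361  -0.79128378]
move [ 0.39 -2.11  0.22] [ 0.001  0.001 -0.124] steps 9.0
[{'point': [122.7, 305.7], 'conf': 0.93}, {'point': [383.7, 179.3], 'conf': 0.79}] (array([ 0.43860657, -0.4000023 ,  0.00812661]), np.float64(0.0022357105798000887))
```

Emit:
apply_moves([
  [0.04,-0.23,0,0,0,-0.03],
  [0.08,-0.46,0,0,0,-0.06],
  [0.12,-0.69,0,0,0,-0.09],
  [0.16,-0.92,0,0,0,-0.124],
  [0.18,-1.0,0,0,0,-0.124],
])

```text
clock: 40.15
tcp_pos: [0.507, -0.131, 0.1755]
orientation: [0.181, -3.136, 0.001]
contact_force: [0.8, -0.1, 0.5]
grip_width: 0.0853
gripper_force: 0.0
```

```bash
python3 -c "
from h import *
go([.437,-.40,.11],np.radians(97))
"
```

```text
move [ 0.402 -1.037  0.263] [-0.    -0.    -0.005] steps 5.0
```

Emit:
apply_moves([
  [0.08,-0.22,0,0,0,0],
  [0.17,-0.44,0.02,0,0,0],
  [0.25,-0.65,0.06,0,0,0],
  [0.33,-0.86,0.14,0,0,0],
  [0.39,-1.0,0.25,0,0,0],
])

```text
clock: 40.78
tcp_pos: [0.4411, -0.39, 0.1126]
orientation: [-0.185, 3.134, -0.002]
contact_force: [0.1, 1.3, 0.4]
grip_width: 0.0855
gripper_force: 0.0
```

Emit:
apply_moves([
  [0.01,-0.037,0.01,0,0,0],
  [0.01,-0.037,0.01,0,0,0],
  [0.01,-0.037,0.01,0,0,0],
])

```text
clock: 41.15
tcp_pos: [0.4407, -0.3958, 0.1111]
orientation: [-0.189, 3.134, 0.001]
contact_force: [0.3, 0.1, 0.1]
grip_width: 0.0854
gripper_force: 0.0
```

```bash
python3 m.py w9 module_green;python3 -c "
from h import *
go([.437,-.400,.004],np.radians(97));print(r.get_obs()['tcp_pos'])"
```

```text
[ 0.4407 -0.3958  0.1111]
module_green lm [ 0.4389 -0.3996] 0.82 [275. 206.]
module_green [ 435. -402.] [69. 45.] 6.4 0.81
move [ 0.014 -0.013  0.429] [-0.     0.001 -0.001] steps 2.0
[ 0.44003616 -0.39637413  0.11120961]
```

```bash
python3 -c "
from h import *
go([.4395,-.401,.0045],np.radians(96.5));print(r.get_obs()['tcp_pos'])"
```

```text
move [ 0.005 -0.018  0.427] [-0.     0.001  0.004] steps 2.0
[ 0.44003616 -0.39637413  0.11120961]
```

Emit:
apply_moves([
  [0.005,-0.018,0.1,0,0,0.004],
  [0.005,-0.018,0.3,0,0,0.004],
  [0.005,-0.018,0.4,0,0,0.004],
  [0.005,-0.018,0.427,0,0,0.004],
  [0.005,-0.018,0.427,0,0,0.004],
])

```text
clock: 41.92
tcp_pos: [0.4386, -0.4022, 0.0043]
orientation: [-0.176, 3.136, -0.001]
contact_force: [0.1, 1.0, 0.3]
grip_width: 0.0855
gripper_force: 0.0
```

Emit:
apply_moves([
  [0,0,0,0,0,0],
  [0,0,0,0,0,0],
  [0,0,0,0,0,0],
  [0,0,0,0,0,0],
  [0,0,0,0,0,0],
], claw=0)

```text
clock: 42.55
tcp_pos: [0.4387, -0.4028, 0.005]
orientation: [-0.175, 3.135, -0.002]
contact_force: [-0.9, 0.6, 7.2]
grip_width: 0.0431
gripper_force: 61.8
```

Emit:
apply_moves([
  [0,0,-0.24,0,0,0],
  [0,0,-0.48,0,0,0],
  [-0.04,0.18,-0.6,0,0,0.04],
  [-0.08,0.4,-0.66,0,0,0.08],
  [-0.12,0.64,-0.68,0,0,0.12],
])

```text
clock: 43.18
tcp_pos: [0.4507, -0.2388, 0.1751]
orientation: [0.126, 3.136, -0.001]
contact_force: [1.8, 0.3, -2.3]
grip_width: 0.0433
gripper_force: 61.9
```

```bash
python3 -c "
from h import *
o=r.get_obs();print(o['grip_width'],o['tcp_pos']);go([.509,.222,.13],np.radians(85.5))"
```

```text
0.04325246187701009 [ 0.45065844 -0.23876157  0.17510457]
move [-0.084  1.856  0.18 ] [-0.     0.002 -0.001] steps 8.0
```

Emit:
apply_moves([
  [-0.01,0.24,0,0,0,0],
  [-0.02,0.48,0,0,0,0],
  [-0.03,0.72,0,0,0,0],
  [-0.04,0.96,0,0,0,0],
  [-0.04,1.0,0,0,0,0],
])

```text
clock: 43.8
tcp_pos: [0.4795, 0.0133, 0.1739]
orientation: [0.11, 3.139, 0.002]
contact_force: [-0.9, -0.6, -0.9]
grip_width: 0.0433
gripper_force: 61.7
```

Emit:
apply_moves([
  [-0.01,0.22,0,0,0,0],
  [-0.02,0.44,0.03,0,0,0],
  [-0.03,0.66,0.1,0,0,0],
  [-0.04,0.84,0.18,0,0,0],
  [-0.04,0.84,0.18,0,0,0],
])

```text
clock: 44.42
tcp_pos: [0.5045, 0.2203, 0.1272]
orientation: [-0.113, -3.137, 0.0]
contact_force: [-0.1, -1.5, -1.4]
grip_width: 0.0435
gripper_force: 61.6
```

```bash
cat > hb.py <<'E'
from h import *
import sys
# held module: contour of its top rear corners via colour outline
n=sys.argv[1]; zz=float(sys.argv[2])
for k in range(2):
    o=r.get_obs();p=r.grab_frame('wrist')
    T=R.from_rotvec(o['orientation'])
    q=r.landmark_of(p,n)[0];X=atz(p,q['point'],o['tcp_pos'][2]-zz+.017,True);print('lm',T.inv().apply(X-o['tcp_pos']).round(4),q['conf'])
print(o['tcp_pos'],o['grip_width']);save(p,sys.argv[3])
E
python3 hb.py module_green .005 w10; python3 -c "
from h import *
go([.509,.222,.06],np.radians(85.5))"
```

```text
lm [ 0.0005  0.0016 -0.012 ] 0.77
lm [ 0.0013  0.0016 -0.012 ] 0.96
[0.50546072 0.2159231  0.12848652] 0.04296398881739909
move [-0.01   0.029  0.277] [-0.     0.    -0.001] steps 2.0
```

View pics/w10.png

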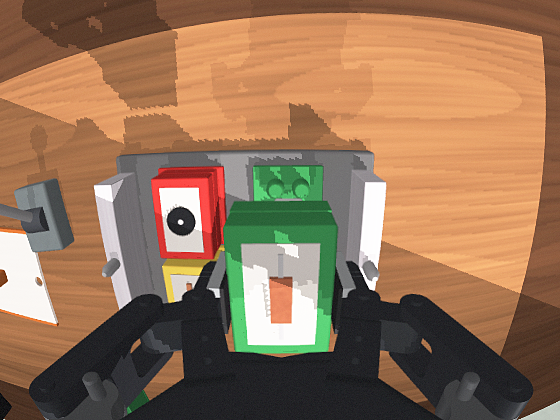

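```bash
python3 -c "
from h import *
print(r.get_obs()['tcp_pos']);go([.5098,.2215,.035],np.radians(85.5))"
```

```text
[0.50598555 0.21504773 0.12918394]
move [-0.013  0.027  0.377] [-0.     0.    -0.001] steps 2.0
```

Emit:
apply_moves([
  [-0.013,0.027,0.1,0,0,0],
  [-0.013,0.027,0.25,0,0,0],
  [-0.013,0.027,0.31,0,0,0],
  [-0.013,0.027,0.31,0,0,0],
  [-0.013,0.027,0.31,0,0,0],
])

```text
clock: 45.25
tcp_pos: [0.5103, 0.2236, 0.0526]
orientation: [0.122, 3.137, 0.001]
contact_force: [0.4, 0.5, -0.6]
grip_width: 0.0432
gripper_force: 61.7
```

```bash
python3 -c "
from h import *
print(r.get_obs()['tcp_pos']);go([.5098,.2215,.034],np.radians(85.5))"
```

```text
[0.51026296 0.22359051 0.052574  ]
move [ 0.001 -0.009  0.074] [0.001 0.001 0.   ] steps 1.0
```

Emit:
apply_moves([
  [0.001,-0.008,0.03,0,0,0],
  [0.001,-0.008,0.06,0,0,0],
  [0.001,-0.008,0.074,0,0,0],
  [0.001,-0.008,0.074,0,0,0],
])

```text
clock: 45.75
tcp_pos: [0.5093, 0.2217, 0.0327]
orientation: [0.121, 3.139, 0.0]
contact_force: [0.3, -0.3, -0.6]
grip_width: 0.0431
gripper_force: 62.0
```

Emit:
apply_moves([
  [0,0,0.006,0,0,0],
  [0,0,0.012,0,0,0],
  [0,0,0.012,0,0,0],
])

```text
clock: 46.12
tcp_pos: [0.5095, 0.222, 0.0308]
orientation: [0.122, 3.138, 0.001]
contact_force: [-0.8, -0.4, 8.3]
grip_width: 0.043
gripper_force: 63.1
```

Emit:
apply_moves([
  [0,0,0.012,0,0,0],
  [0,0,0.024,0,0,0],
  [0,0,0.034,0,0,0],
  [0,0,0.038,0,0,0],
  [0,0,0.038,0,0,0],
])

```text
clock: 46.75
tcp_pos: [0.5092, 0.2221, 0.0229]
orientation: [0.121, 3.139, 0.002]
contact_force: [-7.9, -2.5, 30.0]
grip_width: 0.0428
gripper_force: 65.6
```

Home (0.018 + 0.005). I'll release and check with a top press.

Emit:
apply_moves([
  [0,0,0,0,0,0],
  [0,0,0,0,0,0],
  [0,0,0,0,0,0],
  [0,0,-0.2,0,0,0],
  [0,0,-0.26,0,0,0],
], claw=0.75)

```text
clock: 47.38
tcp_pos: [0.5102, 0.2222, 0.0873]
orientation: [0.121, 3.137, 0.002]
contact_force: [0.3, 0.0, -0.6]
grip_width: 0.0642
gripper_force: 0.0
```

Emit:
apply_moves([
  [0,0,0,0,0,0],
  [0,0,0,0,0,0],
  [0,0,0,0,0,0],
  [0,0,0,0,0,0],
], claw=0)

```text
clock: 47.88
tcp_pos: [0.5084, 0.2215, 0.0845]
orientation: [-0.121, -3.138, 0.001]
contact_force: [0.4, -0.2, 0.4]
grip_width: 0.0
gripper_force: 0.0
```

```bash
python3 -c "
from h import *
o=r.get_obs();print(o['tcp_pos'],o['contact_force']);go([.509,.222,.050],np.radians(85.5))"
```

```text
[0.50840053 0.22147369 0.08447754] [ 0.40136845 -0.24708118  0.39374014]
move [-0.002  0.002  0.138] [-0.001 -0.001  0.001] steps 1.0
```

Emit:
apply_moves([
  [0,0,0.06,0,0,0],
  [0,0,0.11,0,0,0],
  [0,0,0.13,0,0,0],
  [0,0,0.138,0,0,0],
])

```text
clock: 48.38
tcp_pos: [0.5079, 0.2213, 0.0519]
orientation: [-0.122, -3.136, 0.001]
contact_force: [-12.8, -4.3, 37.4]
grip_width: 0.0001
gripper_force: 19.1
```

Emit:
apply_moves([
  [0,0,-0.2,0,0,0],
  [0,0,-0.4,0,0,0],
  [-0.12,0,-0.55,0,0,0],
  [-0.12,-0.2,-0.55,0,0,0],
  [-0.12,-0.22,-0.55,0,0,0],
])

```text
clock: 49.0
tcp_pos: [0.5348, 0.1602, 0.1884]
orientation: [0.13, 3.139, -0.002]
contact_force: [-0.1, 0.7, -0.2]
grip_width: 0.0004
gripper_force: 0.0
```

```bash
python3 -c "
from h import *
p=r.grab_frame('wrist');save(p,'w11');print(r.get_obs()['tcp_pos'])
for n in('module_red','module_yellow','module_blue','module_green'):
  for q in r.landmark_of(p,n)[:1]: print(n,round(q['conf'],2),atz(p,q['point'],.035,True).round(4))
for n,z in(('pin_l',.078),('cover_grip',.029),('power_tip',.092)):
  for q in r.landmark_of(p,n)[:2]: print(n,round(q['conf'],2),atz(p,q['point'],z,True).round(4))
"
```

```text
[0.53443888 0.1616148  0.1881044 ]
module_red 0.64 [0.5048 0.1416 0.035 ]
module_yellow 0.83 [0.5711 0.1379 0.035 ]
module_green 0.57 [0.5103 0.2254 0.035 ]
pin_l 0.84 [0.5335 0.0801 0.078 ]
pin_l 0.75 [0.5492 0.277  0.078 ]
cover_grip 0.87 [ 0.5726 -0.1816  0.029 ]
cover_grip 0.41 [0.5727 0.1393 0.029 ]
power_tip 0.91 [ 0.4643 -0.0295  0.092 ]
power_tip 0.4 [ 0.546  -0.1042  0.092 ]
```

View pics/w11.png

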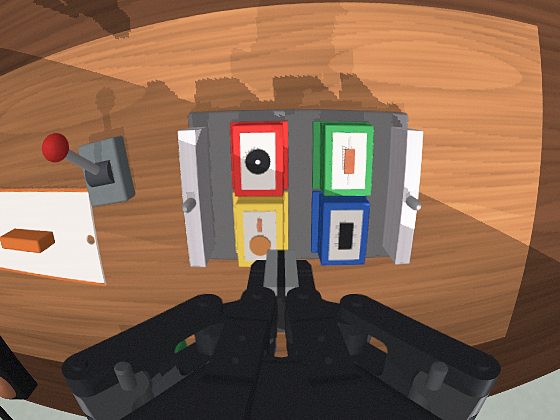

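All four modules are in (red (258,160), green (349,160), yellow (260,232), blue (345,235)), and the lever is off with its ball at (55,148). Next is the cover.

```bash
python3 -c "
from h import *
print(r.get_obs()['joints'].round(2));go([.571,-.181,.14],np.radians(-6.0))"
```

```text
[-0.67  0.34  0.32  1.9  -0.13  0.92  1.21]
move [-0.251 -1.371  0.192] [ 0.    -0.    -0.981] steps 9.0
```

Emit:
apply_moves([
  [-0.04,-0.22,0,0,0,0.1],
  [-0.08,-0.42,0,0,0,0.2],
  [-0.12,-0.62,0,0,0,0.3],
  [-0.16,-0.82,0.02,0,0,0.42],
  [-0.19,-1.0,0.05,0,0,0.53],
], claw=0.6)

```text
clock: 50.02
tcp_pos: [0.5632, -0.0896, 0.1759]
orientation: [1.387, 2.818, 0.001]
contact_force: [0.3, 0.7, -0.2]
grip_width: 0.0516
gripper_force: 0.0
```

```bash
python3 -c "
from h import *
print(r.get_obs()['joints'].round(2));go([.571,-.181,.14],np.radians(-6.0))"
```

```text
[-0.4   0.41  0.57  1.9  -0.27  0.91  0.96]
move [-0.309 -0.198  0.144] [0.001 0.    0.484] steps 5.0
```

Emit:
apply_moves([
  [-0.1,-0.07,0,0,0,0.11],
  [-0.2,-0.13,0,0,0,0.22],
  [-0.309,-0.198,0.05,0,0,0.33],
  [-0.309,-0.198,0.144,0,0,0.44],
  [-0.309,-0.198,0.144,0,0,0.484],
])

```text
clock: 50.65
tcp_pos: [0.5701, -0.1791, 0.1377]
orientation: [-2.33, -2.103, 0.004]
contact_force: [1.5, 0.5, -0.1]
grip_width: 0.0517
gripper_force: 0.0
```

Emit:
apply_moves([
  [0,0,0,0,0,0],
  [0,0,0,0,0,0],
])

```text
clock: 50.9
tcp_pos: [0.5714, -0.1793, 0.14]
orientation: [2.326, 2.111, 0.0]
contact_force: [0.5, -0.4, 0.5]
grip_width: 0.0515
gripper_force: 0.0
```

```bash
python3 m.py w12 cover_grip cover; python3 -c "
from h import *
print(r.get_obs()['tcp_pos']);go([.571,-.181,.014],np.radians(-6.0))"
```

```text
[ 0.5714 -0.1793  0.14  ]
cover_grip lm [ 0.5731 -0.1783] 0.81 [283. 202.]
cover_grip [ 572. -180.] [215. 130.] 84.0 0.96
cover lm [ 0.5757 -0.1811] 0.7 [286. 196.]
cover lm [0.4099 0.0024] 0.64 [94. 30.]
cover [ 573. -180.] [216. 131.] 83.9 0.67
[ 0.57109967 -0.17966043  0.14003677]
move [-0.005 -0.     0.504] [ 0.    -0.     0.004] steps 3.0
```

View pics/w12.png

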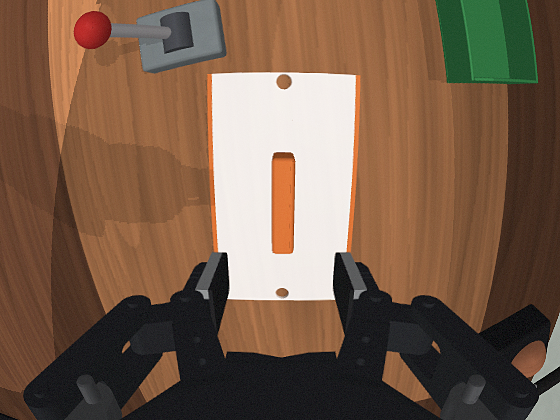

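The cover is square to the gripper, with its holes at (284,81) and (282,293) and handle at (283,204).

```bash
python3 -c "
from h import *
p=r.grab_frame('wrist');a=atz(p,(284,81.5),.005,True);b=atz(p,(282,293),.005,True);print(a,b,(a+b)/2,np.linalg.norm(a-b),np.degrees(np.arctan2(*(a-b)[1::-1])))
go([.5725,-.180,.014],np.radians(-6.2));print(r.get_obs()['tcp_pos'])"
```

```text
[ 0.58332617 -0.08127609  0.005     ] [ 0.56217264 -0.27944336  0.005     ] [ 0.5727494  -0.18035972  0.005     ] 0.19929309703530393 83.9069891150506
move [-0.001  0.006  0.504] [ 0.    -0.     0.006] steps 3.0
[ 0.57106865 -0.17969127  0.13997879]
```

Emit:
apply_moves([
  [-0.002,0.007,0.2,0,0,0.002],
  [-0.002,0.007,0.38,0,0,0.002],
  [-0.002,0.007,0.47,0,0,0.002],
  [-0.002,0.007,0.504,0,0,0.002],
  [-0.002,0.007,0.504,0,0,0.002],
])

```text
clock: 51.82
tcp_pos: [0.5732, -0.1808, 0.0144]
orientation: [2.332, 2.104, 0.001]
contact_force: [0.1, -0.1, 0.3]
grip_width: 0.0512
gripper_force: 0.0
```

Emit:
apply_moves([
  [0,0,0,0,0,0],
  [0,0,0,0,0,0],
  [0,0,0,0,0,0],
  [0,0,0,0,0,0],
  [0,0,0,0,0,0],
], claw=0, newtons=70)

```text
clock: 52.45
tcp_pos: [0.5736, -0.1806, 0.0151]
orientation: [2.331, 2.104, 0.002]
contact_force: [-0.9, 1.2, 6.4]
grip_width: 0.0167
gripper_force: 70.2
```

```bash
python3 -c "
from h import *
print(r.get_obs()['tcp_pos']);go([.541,.179,.20],np.radians(-4.5))"
```

```text
[ 0.57361085 -0.18061486  0.0151443 ]
move [ 1.418 -0.275 -0.74 ] [ 0.001 -0.    -0.015] steps 7.0
```

Emit:
apply_moves([
  [0,0,-0.15,0,0,0],
  [0,0,-0.35,0,0,0],
  [0,0,-0.55,0,0,0],
  [0,0,-0.74,0,0,0],
  [0.15,-0.03,-0.76,0,0,0],
])

```text
clock: 53.08
tcp_pos: [0.5705, -0.1463, 0.2082]
orientation: [2.333, 2.093, 0.006]
contact_force: [0.7, 0.6, -2.3]
grip_width: 0.0167
gripper_force: 69.4
```

Emit:
apply_moves([
  [0.18,-0.03,0,0,0,0],
  [0.38,-0.07,0,0,0,-0.01],
  [0.58,-0.11,0,0,0,-0.015],
  [0.78,-0.15,0,0,0,-0.015],
  [0.97,-0.19,0,0,0,-0.015],
])

```text
clock: 53.7
tcp_pos: [0.5459, 0.1056, 0.204]
orientation: [-2.306, -2.132, -0.001]
contact_force: [0.3, -0.7, -1.9]
grip_width: 0.0167
gripper_force: 69.4
```

```bash
python3 -c "
from h import *
o=r.get_obs();print(o['tcp_pos'],o['grip_width'],o['contact_force']);go([.541,.179,.20],np.radians(-4.5))"
```

```text
[0.54586764 0.10559499 0.20399168] 0.01669316841564443 [ 0.26867391 -0.65747108 -1.89601484]
move [ 0.291 -0.042  0.016] [-0. -0.  0.] steps 2.0
```

Emit:
apply_moves([
  [0.15,-0.02,0.0,0,0,0],
  [0.291,-0.042,0.1,0,0,0],
  [0.291,-0.042,0.24,0,0,0],
  [0.291,-0.042,0.27,0,0,0],
  [0.291,-0.042,0.27,0,0,0],
])

```text
clock: 54.32
tcp_pos: [0.5419, 0.1762, 0.1367]
orientation: [2.309, 2.13, -0.001]
contact_force: [-0.2, -0.3, -1.7]
grip_width: 0.0168
gripper_force: 69.0
```

Emit:
apply_moves([
  [0,0,0,0,0,0],
  [0,0,0,0,0,0],
])

```text
clock: 54.58
tcp_pos: [0.5426, 0.177, 0.1374]
orientation: [2.308, 2.131, 0.003]
contact_force: [0.4, 0.1, -1.9]
grip_width: 0.0168
gripper_force: 69.0
```

```bash
python3 -c "
from h import *
o=r.get_obs();print(o['tcp_pos'],o['grip_width'])
W,S,C=[r.grab_frame(c) for c in('wrist','scene','side')]
def crop(p,a,b,c,d):return cv2.resize(cv2.cvtColor(p['pixels'][b:d,a:c],cv2.COLOR_RGB2BGR),(400,300),interpolation=cv2.INTER_CUBIC)
top=np.hstack([crop(W,0,0,560,420),crop(S,220,110,360,215)]);bot=np.hstack([crop(C,180,195,340,315),crop(W,230,0,330,75)])
cv2.imwrite('pics/m1.png',np.vstack([top,bot]))
for n,p,f in(('w',W,True),('s',S,False),('c',C,False)):
  for q in r.landmark_of(p,'pin_l')[:3]: print(n,np.round(q['point'],1),round(q['conf'],2),atz(p,q['point'],.078,f)[:2].round(4))
go([.541,.179,.10],np.radians(-4.5))"
```

```text
[0.54257556 0.17697183 0.13741488] 0.016803947284761273
w [274.9  65.3] 0.65 [0.5469 0.2798]
s [266.2 181. ] 0.75 [0.5347 0.0766]
s [306.5 147.3] 0.73 [0.5584 0.2681]
c [225.5 297.7] 0.82 [0.5493 0.2855]
move [ 0.007 -0.004  0.146] [ 0. -0. -0.] steps 1.0
```

View pics/m1.png

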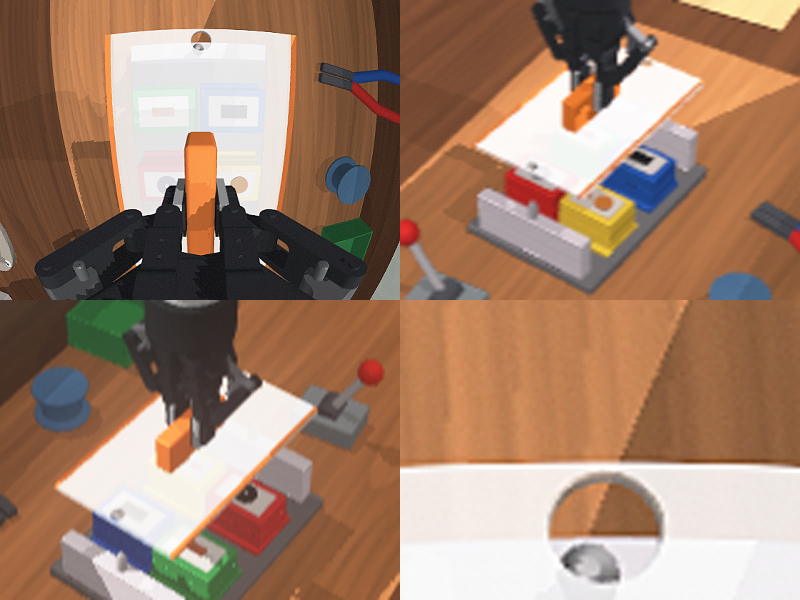

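The translucent cover lets the wrist camera see the +y hole at about (281,57.5) and the pin tip at about (277.5,65.7).

```bash
python3 -c "
from h import *
p=r.grab_frame('wrist');o=r.get_obs();t=o['tcp_pos'];print(t)
h=atz(p,(281.2,57.7),t[2]-.015+.0025,True);k=atz(p,(277.5,65.5),.078,True);print('hole',h,'pin',k,'diff',(k-h)[:2])
th=np.radians(-4.5);print('pin-> board centre',k[:2]-[-np.sin(th)*.1,np.cos(th)*.1],'hole->cover centre',h[:2]-[-np.sin(th)*.1,np.cos(th)*.1])
"
```

```text
[0.54186059 0.17715446 0.13638746]
hole [0.54957121 0.27691463 0.12388746] pin [0.54763074 0.27952891 0.078     ] diff [-0.00194047  0.00261428]
pin-> board centre [0.53978483 0.17983717] hole->cover centre [0.5417253  0.17722289]
```

```bash
python3 -c "
from h import *
go([.540,.1797,.102],np.radians(-4.5))"
```

```text
move [ 0.01  -0.008  0.138] [ 0. -0. -0.] steps 1.0
```

Emit:
apply_moves([
  [0.01,-0.008,0.05,0,0,0],
  [0.01,-0.008,0.1,0,0,0],
  [0.01,-0.008,0.138,0,0,0],
  [0.01,-0.008,0.138,0,0,0],
  [0.01,-0.008,0.138,0,0,0],
])

```text
clock: 55.55
tcp_pos: [0.5403, 0.1796, 0.1019]
orientation: [2.307, 2.132, 0.0]
contact_force: [-0.2, -1.1, -2.9]
grip_width: 0.0168
gripper_force: 69.1
```

```bash
python3 -c "
from h import *
o=r.get_obs();print(o['tcp_pos'],o['grip_width'])
W,S,C=[r.grab_frame(c) for c in('wrist','scene','side')]
def crop(p,a,b,c,d):return cv2.resize(cv2.cvtColor(p['pixels'][b:d,a:c],cv2.COLOR_RGB2BGR),(400,300),interpolation=cv2.INTER_CUBIC)
cv2.imwrite('pics/m2.png',np.vstack([np.hstack([crop(W,230,10,330,85),crop(S,245,160,285,190)]),np.hstack([crop(C,200,270,260,315),crop(S,290,125,330,155)])]))
print(r.get_obs()['tcp_pos'])"
```

```text
[0.54027284 0.17959986 0.10187303] 0.01680109781711792
[0.54035106 0.17983803 0.1021764 ]
```

View pics/m2.png

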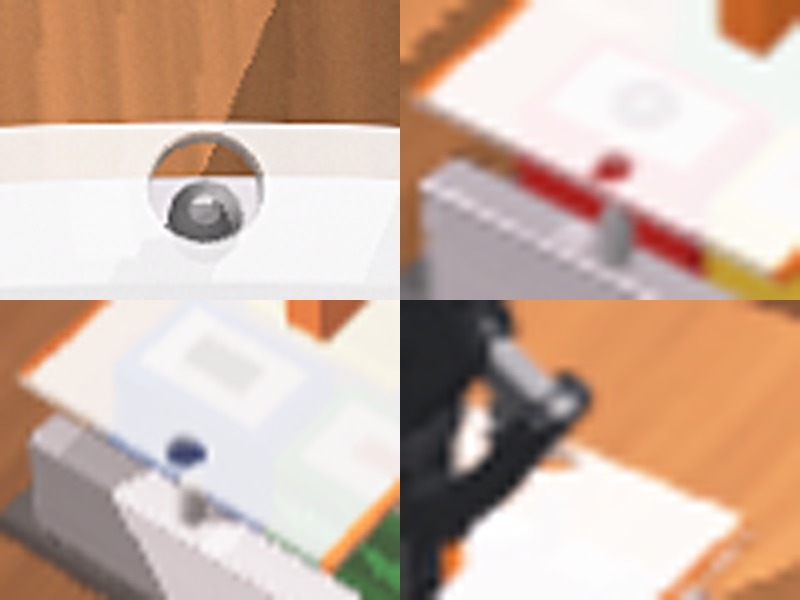

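```bash
python3 -c "
from h import *
p=r.grab_frame('wrist');s=r.grab_frame('scene');c=r.grab_frame('side');t=r.get_obs()['tcp_pos'];z=t[2]-.015+.0025;print(t)
h=atz(p,(281.6,56.8),z,True);k=atz(p,(281.2,62.2),.078,True);print('L diff',(k-h)[:2])
h=atz(s,(266.3,176.7),z);k=atz(s,(266.6,180.9),.078);print('R scene diff',(k-h)[:2],k)
h=atz(c,(200+186/400*60,270+152/300*45),z);k=atz(c,(200+192/400*60,270+193/300*45),.078);print('L side diff',(k-h)[:2],k)
"
```

```text
[0.54018143 0.17988717 0.10204878]
L diff [-0.00023108 -0.00092243]
R scene diff [ 0.0030713  -0.00371498] [0.53543213 0.07750816 0.078     ]
L side diff [-0.00545932  0.00514185] [0.54136431 0.2845294  0.078     ]
```

Emit:
apply_moves([
  [-0.001,0,0.02,0,0,0],
  [-0.001,0,0.04,0,0,0],
  [-0.001,0,0.06,0,0,0],
  [-0.001,0,0.06,0,0,0],
])

```text
clock: 56.35
tcp_pos: [0.5399, 0.1794, 0.0863]
orientation: [2.307, 2.132, -0.001]
contact_force: [0.9, 0.0, -2.8]
grip_width: 0.0165
gripper_force: 69.1
```

Emit:
apply_moves([
  [0,0,0.01,0,0,0],
  [0,0,0.02,0,0,0],
  [0,0,0.02,0,0,0],
])

```text
clock: 56.72
tcp_pos: [0.5401, 0.1794, 0.0817]
orientation: [2.307, 2.132, -0.0]
contact_force: [1.4, -1.3, -1.9]
grip_width: 0.0168
gripper_force: 69.2
```

Emit:
apply_moves([
  [0,0,0.01,0,0,0],
  [0,0,0.02,0,0,0],
  [0,0,0.03,0,0,0],
  [0,0,0.034,0,0,0],
  [0,0,0.034,0,0,0],
])

```text
clock: 57.35
tcp_pos: [0.54, 0.1795, 0.0732]
orientation: [2.307, 2.132, 0.0]
contact_force: [0.4, -0.1, -2.8]
grip_width: 0.0171
gripper_force: 69.1
```

Emit:
apply_moves([
  [0,0,0.004,0,0,0],
  [0,0,0.008,0,0,0],
  [0,0,0.008,0,0,0],
  [0,0,0.008,0,0,0],
])

```text
clock: 57.85
tcp_pos: [0.54, 0.1795, 0.0731]
orientation: [-2.306, -2.131, -0.001]
contact_force: [-6.6, -1.8, 18.4]
grip_width: 0.0166
gripper_force: 72.2
```

Emit:
apply_moves([
  [0,0,0,0,0,0],
  [0,0,0,0,0,0],
  [0,0,0,0,0,0],
  [0,0,-0.12,0,0,0],
  [0,0,-0.35,0,0,0],
], claw=0.5)

```text
clock: 58.48
tcp_pos: [0.5384, 0.1792, 0.1579]
orientation: [-2.306, -2.132, 0.008]
contact_force: [1.3, 0.4, 0.2]
grip_width: 0.0427
gripper_force: 0.0
```

```bash
python3 -c "
from h import *
W,S,C=[r.grab_frame(c) for c in('wrist','scene','side')]
def crop(p,a,b,c,d):return cv2.resize(cv2.cvtColor(p['pixels'][b:d,a:c],cv2.COLOR_RGB2BGR),(400,300),interpolation=cv2.INTER_CUBIC)
cv2.imwrite('pics/m3.png',np.vstack([np.hstack([crop(W,0,0,560,420),crop(S,220,110,360,215)]),np.hstack([crop(C,180,195,340,315),crop(S,245,160,285,190)])]))
print(tri([ray(p,r.landmark_of(p,'cover_grip')[0]['point']) for p in(S,C)]))
q=r.landmark_of(S,'power_tip');print([(x['point'],x['conf'],atz(S,x['point'],.092)) for x in q[:2]])
print(r.get_obs()['joints'].round(2));go([.415,-.02,.2],np.radians(-6))
go([.415,-.02,.2],np.radians(85))"
```

```text
(array([0.53252446, 0.18826968, 0.09239074]), np.float64(0.00267909305055731))
[([221.5, 191.0], 0.69, array([ 0.46131431, -0.03222876,  0.092     ]))]
[-0.99  0.48  0.74  1.92 -0.41  0.9  -0.12]
move [-0.835 -0.433 -0.168] [-0.001  0.     0.017] steps 4.0
move [-0.835 -0.433 -0.168] [-0.001 -0.001 -0.994] steps 9.0
```

View pics/m3.png

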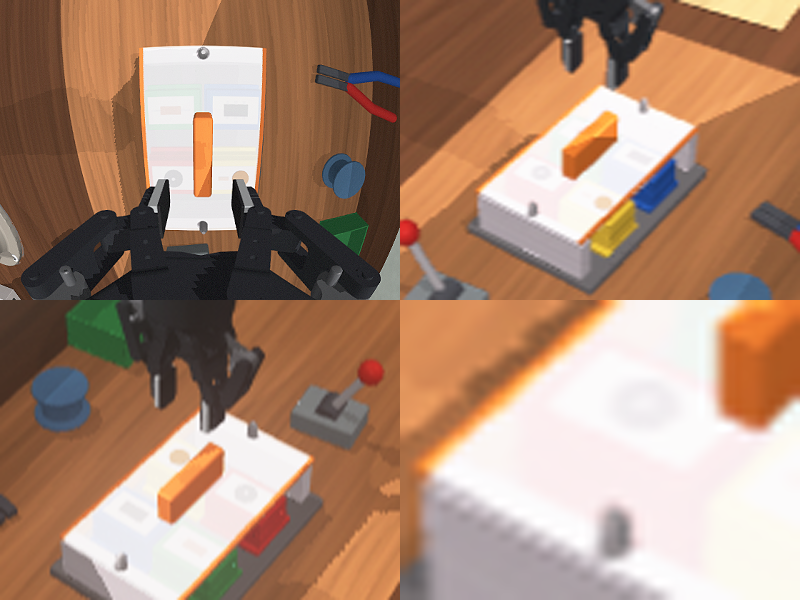

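The cover lies flush with both pins through it (scene and side crops). I'll push the lever on with the -x finger, straddling the ball.

```bash
python3 -c "
from h import *
go([.462,-.027,.18],np.radians(-5))"
```

```text
move [-0.848 -0.243 -0.088] [-0.001  0.     0.006] steps 4.0
```

Emit:
apply_moves([
  [-0.1,-0.02,-0.12,0,0,0.006],
  [-0.32,-0.09,-0.12,0,0,0.006],
  [-0.54,-0.16,-0.1,0,0,0.006],
  [-0.75,-0.22,-0.09,0,0,0.006],
  [-0.848,-0.243,-0.088,0,0,0.006],
], claw=0.8)

```text
clock: 59.4
tcp_pos: [0.46, -0.0298, 0.1795]
orientation: [-2.32, -2.116, 0.004]
contact_force: [0.6, 0.9, 0.1]
grip_width: 0.0682
gripper_force: 0.0
```

Emit:
apply_moves([
  [0,0,0,0,0,0],
  [0,0,0,0,0,0],
])

```text
clock: 59.65
tcp_pos: [0.4628, -0.0261, 0.1803]
orientation: [-2.316, -2.122, 0.001]
contact_force: [0.2, 0.1, -0.6]
grip_width: 0.0683
gripper_force: 0.0
```

```bash
python3 -c "
from h import *
p=r.grab_frame('wrist');o=r.get_obs();print(o['tcp_pos'],o['grip_width'])
q=r.landmark_of(p,'power_tip')
print([(x['point'],x['conf'],atz(p,x['point'],.092,True)) for x in q[:2]]);go([.462,-.027,.082],np.radians(-5));save(p,'w13')"
```

```text
[ 0.46297669 -0.02584919  0.18035219] 0.0684831862186581
[([283.1, 218.7], 0.61, array([ 0.46359374, -0.03141862,  0.092     ]))]
move [-0.005 -0.004  0.394] [-0.     0.     0.001] steps 2.0
```

Emit:
apply_moves([
  [-0.016,-0.001,0.1,0,0,0],
  [-0.016,-0.001,0.25,0,0,0],
  [-0.016,-0.001,0.36,0,0,0],
  [-0.016,-0.001,0.394,0,0,0],
  [-0.016,-0.001,0.394,0,0,0],
])

```text
clock: 60.38
tcp_pos: [0.4623, -0.0307, 0.0822]
orientation: [-2.316, -2.122, 0.001]
contact_force: [0.7, 0.1, -0.9]
grip_width: 0.0683
gripper_force: 0.0
```

```bash
python3 -c "
from h import *
o=r.get_obs();print(o['tcp_pos'],o['contact_force']);go([.555,-.032,.085],np.radians(-5))"
```

```text
[ 0.46230608 -0.03068842  0.08222748] [ 0.74411721  0.09802272 -0.87151751]
move [ 0.027  0.37  -0.011] [-0.  0. -0.] steps 2.0
```

Emit:
apply_moves([
  [0.01,0.09,-0.01,0,0,0],
  [0.01,0.18,-0.01,0,0,0],
  [0.02,0.26,-0.01,0,0,0],
  [0.02,0.33,-0.01,0,0,0],
  [0.02,0.365,-0.01,0,0,0],
])

```text
clock: 61.0
tcp_pos: [0.5547, -0.0336, 0.0858]
orientation: [2.316, 2.122, 0.002]
contact_force: [-0.8, 0.4, -1.4]
grip_width: 0.0684
gripper_force: 0.5
```

```bash
python3 -c "
from h import *
o=r.get_obs();print(o['tcp_pos'],o['contact_force'])
S,C=r.grab_frame('scene'),r.grab_frame('side')
for p in(S,C):
  q=r.landmark_of(p,'power_tip');print([(np.round(x['point']),x['conf'],atz(p,x['point'],.092)) for x in q[:2]])
def crop(p,a,b,c,d):return cv2.resize(cv2.cvtColor(p['pixels'][b:d,a:c],cv2.COLOR_RGB2BGR),(400,300),interpolation=cv2.INTER_CUBIC)
cv2.imwrite('pics/m4.png',np.hstack([crop(S,200,150,320,240),crop(C,240,170,360,260)]))"
```

```text
[ 0.55471835 -0.03355918  0.08582308] [-0.76238677  0.38364467 -1.35088807]
[(array([247., 200.]), 0.69, array([ 0.53932411, -0.0247811 ,  0.092     ])), (array([337., 220.]), 0.6, array([0.77392704, 0.0344352 , 0.092     ]))]
[(array([302., 217.]), 0.47, array([ 0.52804205, -0.01792508,  0.092     ])), (array([226., 296.]), 0.37, array([0.54338391, 0.29136976, 0.092     ]))]
```

View pics/m4.png

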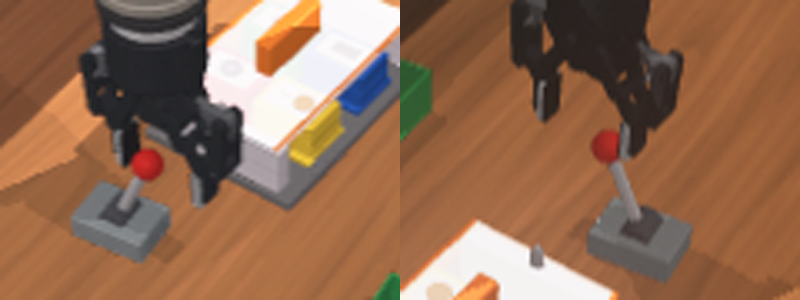

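The lever leans to +x, but there is no stop force yet, so I'll push a little further.

Emit:
apply_moves([
  [0,0.012,0,0,0,0],
  [0,0.024,0,0,0,0],
  [0,0.024,0,0,0,0],
])

```text
clock: 61.58
tcp_pos: [0.5595, -0.0345, 0.0847]
orientation: [-2.317, -2.121, 0.0]
contact_force: [-0.9, -1.2, -0.8]
grip_width: 0.0686
gripper_force: 0.2
```

Emit:
apply_moves([
  [0,0.012,0,0,0,0],
  [0,0.024,0,0,0,0],
  [0,0.032,0,0,0,0],
  [0,0.032,0,0,0,0],
])

```text
clock: 62.08
tcp_pos: [0.5616, -0.0348, 0.0837]
orientation: [-2.31, -2.114, 0.011]
contact_force: [-16.5, 2.4, 12.2]
grip_width: 0.0686
gripper_force: 7.9
```

Stop reached (16 N). Now I'll back off, lift clear and check everything.

Emit:
apply_moves([
  [0,-0.04,0,0,0,0],
  [0,-0.08,0,0,0,0],
  [0,-0.08,-0.2,0,0,0],
  [0,-0.08,-0.4,0,0,0],
  [-0.2,-0.08,-0.6,0,0,0],
])

```text
clock: 62.7
tcp_pos: [0.5449, -0.0744, 0.2306]
orientation: [2.309, 2.129, 0.003]
contact_force: [1.0, -0.3, 0.2]
grip_width: 0.0684
gripper_force: 0.0
```

Emit:
apply_moves([
  [-0.1,0,0,0,0,0],
  [-0.1,0,0,0,0,0],
  [-0.1,0,0,0,0,0],
])

```text
clock: 63.08
tcp_pos: [0.5414, -0.1014, 0.2285]
orientation: [-2.316, -2.122, -0.0]
contact_force: [0.4, 0.6, -0.4]
grip_width: 0.0684
gripper_force: 0.0
```

```bash
python3 -c "
from h import *
o=r.get_obs();print(o['tcp_pos'],o['contact_force'],o['clock'])
S,C=r.grab_frame('scene'),r.grab_frame('side')
for p in(S,C):
  q=r.landmark_of(p,'power_tip');print([(np.round(x['point']),x['conf'],atz(p,x['point'],.092)) for x in q[:1]])
def crop(p,a,b,c,d):return cv2.resize(cv2.cvtColor(p['pixels'][b:d,a:c],cv2.COLOR_RGB2BGR),(400,300),interpolation=cv2.INTER_CUBIC)
cv2.imwrite('pics/m5.png',np.hstack([crop(S,190,110,370,245),crop(C,170,170,350,305)]))"
```

```text
[ 0.54139827 -0.101358    0.22852564] [ 0.3541481   0.64584307 -0.35146184] 63.075
[(array([286., 182.]), 0.51, array([0.59077651, 0.08905568, 0.092     ]))]
[(array([300., 215.]), 0.6, array([ 0.53724857, -0.02157184,  0.092     ]))]
```

View pics/m5.png

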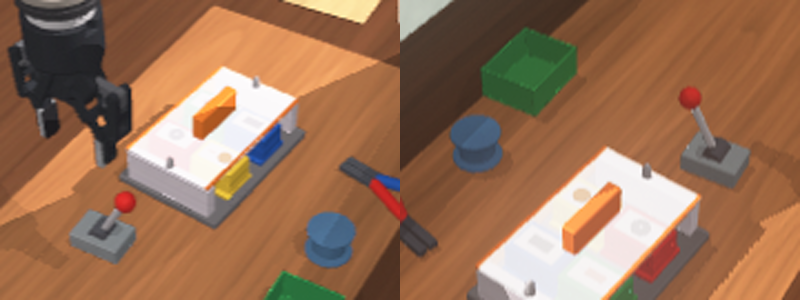

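The cover is flush, the lever is on (ball at (125,202) and (690,98) in the crops), the arm is clear and the bystanders are untouched.

```bash
python3 -c "
from bench import r
print(r.hand_in())"
```

```text
the job is handed in; nothing more can be done
None
```

The job is handed in at about 63 s, though `hand_in()` returned no verdict: the power was switched off, all four modules pressed home, the cover set flush over both pins, and the lever pushed to its on stop, with the spool, tub and cutters left in place.

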